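Fold up a specimen tray and press it home in the gluing jig

TASK

Fold up all four walls of the grey-board specimen tray until they stand upright, then slide the tray along the jig against the sprung plunger until it is hard up against the two steel stop blocks. Keep it pressed there so the corners can take, firmly but without crushing the board, and finish still holding that push. Leave the glue bottle, the tumbler and the remote control where they stand.

Things in the scene. Friction and masses are not known exactly. Their poses are not given: they have to be found in the camera images.
- jig: Aluminium jig fixed to the desk: flat bed 345 x 130 mm, 8 mm thick, from x = -85 to +260 mm of its frame. Origin on the desk under the middle of the tray's start place; +x is the way the tray is slid (towards the plunger), +y to the left of that, z up. The plunger's block stands behind the stops, x = 205 to 265 mm, and reaches 52 mm above the desk.
- stops: Two fixed steel stop blocks on the jig, 16 mm high, 18 mm wide, at y = +-34 mm of the jig's frame, their flat faces at x = 185 mm looking back at the tray. The origin of this entry is the same as that of jig.
- stop_mid (a point): Point on the bed's upper face (8 mm above the desk) midway between the faces of the two stop blocks.
- pad (a point): Middle of the flat face of the plunger's black nylon pad (26 mm diameter, 31 mm above the desk, at y = 0 of the jig). At rest it stands 10 mm in front of the stop faces; it moves with the plunger.
- plunger (a joint): Travel of the sprung plunger in m along the jig's +x: 0 at rest (pad fully out), 0.010 when the tray sits on the stops. The spring pushes back with 3.6 N at first and 7.6 N at 0.010 (400 N/m).
- tray: Loose tray blank of grey board, 0.2 kg. Floor 140 mm (its x) x 90 mm (its y) x 4 mm, flat on the bed between the guide strips, up to 12 mm ahead of the ledge. Origin: middle of the floor's underside; axes as the jig's. With the far wall upright, that wall's outer face is at x = +71.5 mm, so on the stops the tray's origin is at the jig's x = 113.5 mm. A push of 1 to 2 N slides it along +x.
- wall_far (a joint): Fold angle (rad) of the wall towards the plunger: 0 flat outwards, 1.57 upright, where it stops; starts at 0.55 to 1.0. Crease at the tray's x = +70 mm, 4 mm above the floor's underside. Wall 85 mm long. All four walls are 40 mm high from the crease and 3 mm thick (upright, the outer face is 1.5 mm outside the crease), smooth (friction 0.3), stay at any angle, and fold with about 1 N at the free edge.
- wall_near (a joint): The same for the opposite wall, farthest from the plunger, creased at the tray's x = -70 mm, 85 mm long.
- wall_left (a joint): The same for the long wall creased at the tray's y = +45 mm, 134 mm long.
- wall_right (a joint): The same for the long wall creased at the tray's y = -45 mm, 134 mm long.
- glue: Standing white glue bottle, 54 mm diameter, 150 mm high; bystander. Origin at the middle of its underside.
- tumbler: Standing drinking glass, 72 mm diameter at the rim, 95 mm high; bystander. Origin at the middle of its underside.
- remote: Black remote control lying flat, 165 x 46 x 18 mm, long side along its x; bystander. Origin at the middle of its underside.
- ledge (a point): Middle of the start ledge's inner face, on the bed, at the jig's x = -72 mm. The ledge and two guide strips along the bed (inner faces at y = +-46.5 mm, reaching to the stops) are 2.3 mm high. They keep the tray's floor from sliding backwards or sideways while its walls are pushed up; only +x is free.
Not all that is in view belongs to the job. Of the things like the tray, leave any that is purple; of the rest the smaller one is meant.

How it is judged:
By the outcome, as a careful person would: the job done as asked, in the order asked, and still so for the second after the job is handed in, while the arm keeps its last pose, push and grip.
It also fails if it takes over 64 s, if anything falls off the work surface, if the arm or the gripper's body presses on something with over 40 N, if the wrist force passes 120 N, or if a joint passes its speed limit or range.

ROBOT

A 7-joint arm with a two-finger parallel gripper is mounted at the origin on the work surface. World frame = base frame: x ahead of the robot, y to its left, z up, the work surface at z = 0. Lengths are in m, angles in rad, forces in N, time in s.
With the tool pointing down it reaches from about 0.35 to 0.9 m from the base axis. Payload 8.1 kg.
Tool frame: the origin (TCP) lies at the very end of the fingers, on their centre line; the grasp point (between the pads) lies 19 mm behind it; y points along the fingers, x is the direction in which the jaws open and shut, and the axes are right-handed (so a half turn about y gives the same grasp; the last joint's range is limited). The gripper opens to 92 mm and grips with 3 to 60 N. Pads are 19 mm wide; open, the fingers measure 130 mm over their backs; the gripper's body (75 mm by 190 mm) begins 47 mm behind the grasp point.
Start: joints at [1.063, 0.434, 0.025, 1.573, -0.012, 1.134, -0.075], TCP at [0.246, -0.575, 0.227] pointing down, gripper open.
Joint ranges: [-2.62, 2.62], [-0.44, 2.09], [-1.27, 1.32], [0.08, 2.57], [-1.32, 4.46], [0.12, 2], [-2.74, 2.74]. Speed limits (rad/s): [2.22, 2.22, 3.01, 3.01, 3.14, 3.14, 3.14].

INTERFACE

Orientations are given as a rotation vector (axis times angle).
In Python, from cell import arm, imaging gives the robot as it stands. The module is installed in compiled form; this text tells all that it offers.
- The arm moves only by the tool send_rows, never from a script. Its argument "steps" is a list of rows, each a list of 5 numbers: the opening, from 0 (shut) to 1 (fully open), then the shift along the tool's x, y, z in cm, then the turn about the tool's y in rad. In form: [[jaw, x, y, z, roll], ...]. A call has 1 to 20 rows; each row is the pose to reach, as a shift and turn from the pose commanded when the call began, along the tool's axes at that moment; what a row does not reach only later rows make up. A row lasts 1/8 s, in which the tool goes at most 62.5 mm and 10.7 degrees, less where a joint would pass 70% of its speed; a pose out of reach is approached as far as the arm can. A call with a gripper value outside its range is refused whole. The fingers move at their own pace and stop on an object; "squeeze" is the grip in N (left out, the last holds). Time passes only in rows, so rows that repeat a pose let the fingers close. It gives the time, the measured TCP pose, the force and the opening at its end, in the units of the state.
- arm.observe(): the state, without advancing time (a new reading comes with each control period).
- imaging.get_image(name): name is "scene" or "side" or "wrist"; returns the picture (480x640x3 uint8, blue, green, red); there is no depth.
- imaging.camera_params(name): a dict with "camera_matrix" (3x3 intrinsics, pixels), "position" and "orientation" of the camera in the world; the wrist camera has in their place "mount" (4x4, takes a point from camera to tool coordinates, whose origin is the TCP and whose axes are the tool frame's). Camera axes: x right, y down, z forward; pixel columns grow to the right and rows downward; lengths in m; the calibration is good to about 2 mm. A picture is of the moment at which its call begins: read the wrist's pose just before it. camera_params takes no time and is no camera call.
- arm.sign_off(): hands the job in, once; it reports no verdict.
The state is a dict: "clock": time; "joints": joint angles; "dq": joint speeds; "joint_efforts": joint torques, N m; "position": TCP position; "ee_rot": TCP orientation; "force": force on the tool from outside, world axes, zero at the start; "ft_torque": the same for the moment, N m; "width": opening from 0.0 (shut) to 1.0 (fully open).
Only numpy, scipy, OpenCV 4.12 (cv2) and the standard library are available. Lean on these libraries where they do the work, as an engineer would, in place of code of your own. Each camera call takes 0.05 s, during which the arm holds its last target.

## Working session

There is one attempt and no reset: what is moved stays moved. The work goes in short steps, Python scripts to look and compute and a tool call to move; the robot and the scene stay as the last step left them, time stands still between calls to the robot, and variables do not carry over. Pictures are saved under pics/ and viewed, and the job is handed in when it is done.

Besides the shell and the picture viewer there is one more tool, called after "Emit:" as name(argument=value, ...), one argument or row to a line, values as JSON. send_rows: Moves the arm, as the interface text tells. Its arguments: {"type":"object","properties":{"steps":{"type":"array","items":{"type":"array","items":{"type":"number"}}},"squeeze":{"type":"number"}},"required":["steps"]}

```bash
ls; mkdir -p pics; cat > h.py <<'E'
import numpy as np,cv2
from scipy.spatial.transform import Rotation as R
from cell import arm, imaging
def st():
    s=arm.observe()
    for k in ['clock','joints','position','ee_rot','force','width']: print(k,np.round(s[k],3))
    return s
E
python3 - <<'E'
from h import *
s=st(); print(R.from_rotvec(s['ee_rot']).as_matrix().round(3))
for n in ['scene','side','wrist']:
    cv2.imwrite(f'pics/{n}0.png',imaging.get_image(n)); print(n,imaging.camera_params(n))
E
```

```text
pics
clock 0.0
joints [ 1.063  0.435  0.025  1.574 -0.012  1.134 -0.075]
position [ 0.246 -0.574  0.226]
ee_rot [-1.373  0.907 -0.905]
force [-0.221  0.039  0.635]
width 1.006
[[ 0.394 -0.001  0.919]
 [-0.919  0.001  0.394]
 [-0.002 -1.    -0.   ]]
scene {'camera_matrix': array([[490.03744229,   0.        , 323.58690359],
       [  0.        , 490.03744229, 238.55497336],
       [  0.        ,   0.        ,   1.        ]]), 'position': array([1.30236406, 0.47179637, 0.87583233]), 'orientation': array([-1.33405902, -2.13947604,  0.97907334])}
side {'camera_matrix': array([[572.87974893,   0.        , 327.49640592],
       [  0.        , 572.87974893, 240.41958323],
       [  0.        ,   0.        ,   1.        ]]), 'position': array([0.16504661, 1.13931143, 1.11379025]), 'orientation': array([-0.30259912,  2.76767296, -1.19881727])}
wrist {'camera_matrix': array([[330.96867892,   0.        , 322.3401945 ],
       [  0.        , 330.96867892, 241.60977785],
       [  0.        ,   0.        ,   1.        ]]), 'mount': array([[ 9.99998673e-01, -1.06698394e-03, -1.23119546e-03,
        -4.35927028e-05],
       [ 8.80556129e-04, -2.81847234e-01,  9.59458890e-01,
        -1.57455607e-01],
       [-1.37073627e-03, -9.59458701e-01, -2.81845920e-01,
         7.55750865e-02],
       [ 0.00000000e+00,  0.00000000e+00,  0.00000000e+00,
         1.00000000e+00]])}
```

View pics/scene0.png

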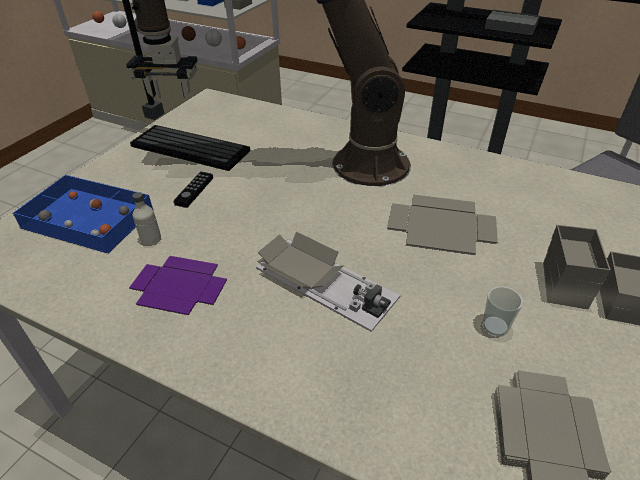

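View pics/side0.png

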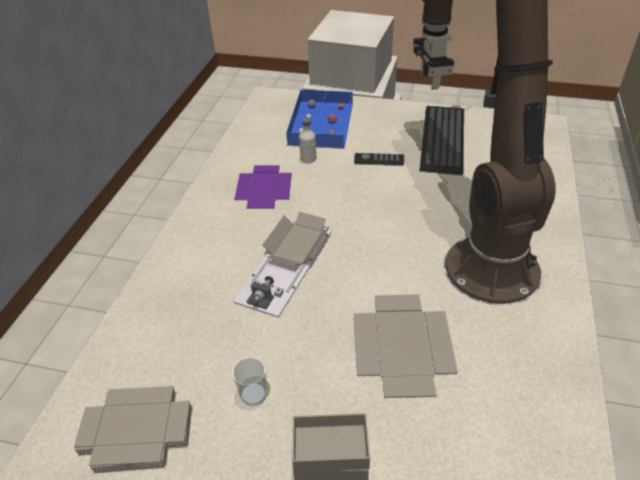

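View pics/wrist0.png

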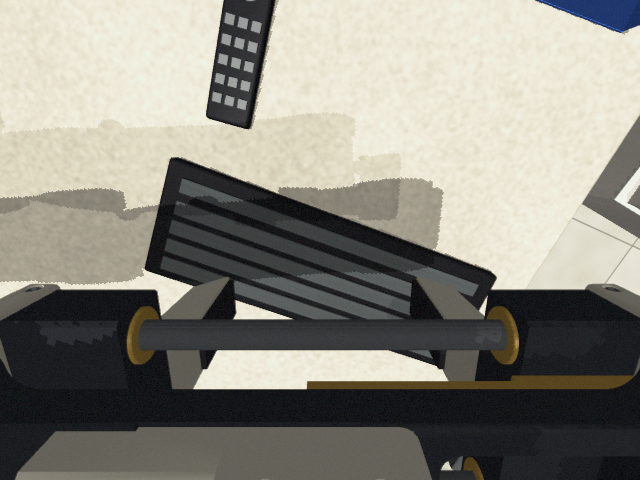

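The candidates in the scene picture are the grey blank in the jig at (300,265), larger loose grey blanks at (440,222) and (552,425), and a purple one at (180,285). The grey one in the jig is the smaller non-purple one, so I'll confirm it in enlarged crops.

```bash
python3 - <<'E'
import cv2
a=cv2.imread('pics/scene0.png')[220:340,245:415]
b=cv2.imread('pics/side0.png')[200:325,225:345]
cv2.imwrite('pics/c1.png',cv2.resize(a,None,fx=4.6,fy=4.6,interpolation=cv2.INTER_CUBIC))
cv2.imwrite('pics/c2.png',cv2.resize(b,None,fx=4.8,fy=4.8,interpolation=cv2.INTER_CUBIC))
E
```

```text
(no output)
```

View pics/c1.png

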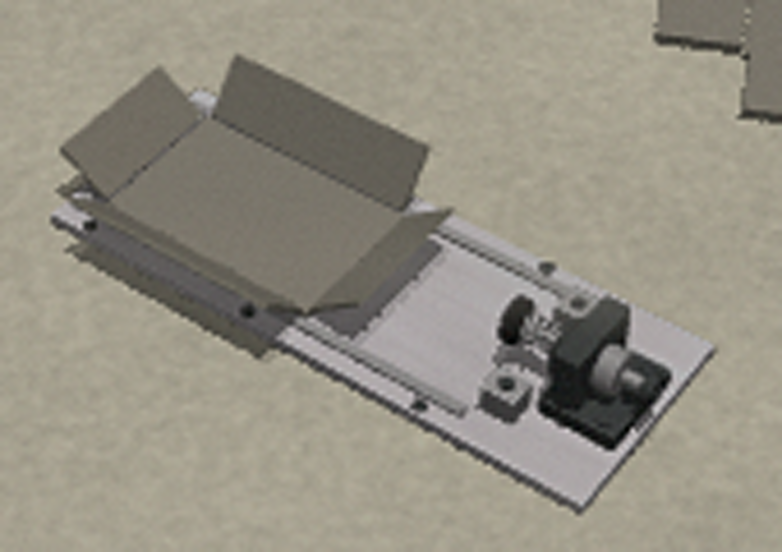

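View pics/c2.png

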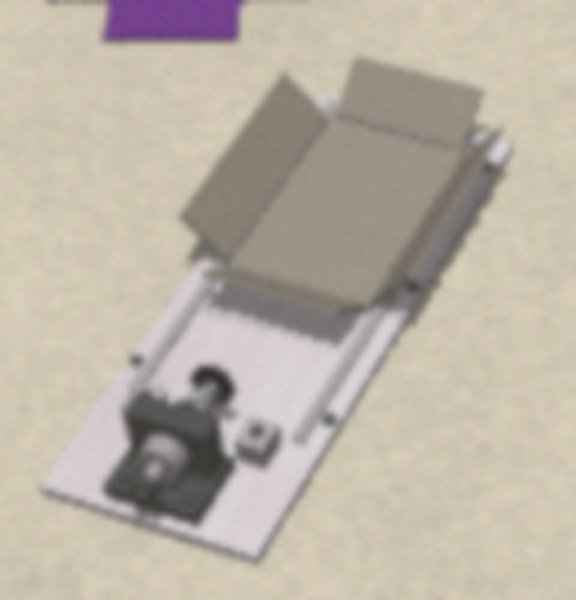

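```bash
cat >> h.py <<'E'
def cam(n,s=None):
    p=imaging.camera_params(n); K=p['camera_matrix']
    if n=='wrist':
        T=np.eye(4); T[:3,:3]=R.from_rotvec(s['ee_rot']).as_matrix(); T[:3,3]=s['position']
        M=T@p['mount']; return K,M[:3,:3],M[:3,3]
    return K,R.from_rotvec(p['orientation']).as_matrix(),np.array(p['position'])
def ray(c,uv):
    K,Rm,t=c; uv=np.atleast_2d(uv).astype(float)
    d=np.c_[uv,np.ones(len(uv))]@np.linalg.inv(K).T@Rm.T
    return t,d
def onz(c,uv,z):
    t,d=ray(c,uv); k=(z-t[2])/d[:,2]; return t+d*k[:,None]
def proj(c,P):
    K,Rm,t=c; q=(np.atleast_2d(P)-t)@Rm@K.T; return q[:,:2]/q[:,2:]
def tri(c1,u1,c2,u2):
    t1,d1=ray(c1,u1); t2,d2=ray(c2,u2); o=[]
    for a,b in zip(d1,d2):
        A=np.c_[a,-b]; k=np.linalg.lstsq(A,t2-t1,rcond=None)[0]
        p=t1+a*k[0]; q=t2+b*k[1]; o.append(np.r_[(p+q)/2,np.linalg.norm(p-q)])
    return np.array(o)
E
python3 - <<'E'
from h import *
np.set_printoptions(precision=4,suppress=True)
cs,cd=cam('scene'),cam('side')
us=np.array([[714,348],[583,510],[55,218]])/4.6+[245,220]
ud=np.array([[260,558],[42,490],[505,145]])/4.8+[225,200]
print(onz(cs,us,.008)); print(onz(cd,ud,.008))
print(tri(cs,us[:2],cd,ud[:2]))
# remote, glue, tumbler
print('remote',onz(cs,[[193,190]],.018),onz(cd,[[380,159]],.018))
print('glue',onz(cs,[[149,240]],.0),onz(cd,[[308,158]],.0))
print('tumb',onz(cs,[[496,330]],.0),onz(cd,[[253,398]],.0))
E
```

```text
[[ 0.5158  0.2814  0.008 ]
 [ 0.6429  0.26    0.008 ]
 [ 0.5832 -0.0764  0.008 ]]
[[ 0.511   0.2832  0.008 ]
 [ 0.6378  0.2628  0.008 ]
 [ 0.4577 -0.0538  0.008 ]]
[[0.5122 0.2804 0.0042 0.0003]
 [0.6397 0.2591 0.0036 0.0004]]
remote [[ 0.392  -0.4221  0.018 ]] [[ 0.372  -0.4182  0.018 ]]
glue [[ 0.6145 -0.403   0.    ]] [[ 0.614  -0.4023  0.    ]]
tumb [[0.5128 0.5068 0.    ]] [[0.504  0.5119 0.    ]]
```

The jig blank is confirmed: it is smaller than the loose grey ones and the only one held in the fixture. The jig origin is at about (0.533, 0.016) with yaw about 80°. Next I'll move above it with the tool z axis along the jig's +x for a wrist view.

Emit:
send_rows(
  steps=[
    [1, -3, -0.5, 3.5, -0.08],
    [0.5, -7, -1, 8, -0.2],
    [0, -11, -2, 12.5, -0.35],
    [0, -15, -2, 17.5, -0.5],
    [0, -19, -2, 22, -0.65],
    [0, -23, -2, 26.5, -0.8],
    [0, -27, -2, 31.5, -0.9],
    [0, -31, -2, 36, -0.995],
    [0, -35, -2, 41, -0.995],
    [0, -39, -2, 45.5, -0.995],
    [0, -41.5, -2, 48.5, -0.995],
    [0, -41.6, -2, 48.8, -0.995],
    [0, -41.6, -2, 48.8, -0.995],
  ],
)

```text
clock: 1.78
position: [0.5306, -0.0005, 0.2464]
ee_rot: [-1.567, 0.135, -0.134]
force: [0.0, 0.5, -0.4]
width: 0.005
```

```bash
python3 - <<'E'
from h import *
s=st(); print(R.from_rotvec(s['ee_rot']).as_matrix().round(3))
cv2.imwrite('pics/wrist1.png',imaging.get_image('wrist'))
E
```

```text
clock 1.775
joints [ 0.268  0.309 -0.472  1.743  0.154  1.127 -0.423]
position [ 0.531 -0.001  0.246]
ee_rot [-1.567  0.135 -0.134]
force [ 0.026  0.483 -0.374]
width 0.005
[[ 0.985 -0.001  0.17 ]
 [-0.17  -0.     0.985]
 [-0.001 -1.    -0.001]]
```

View pics/wrist1.png

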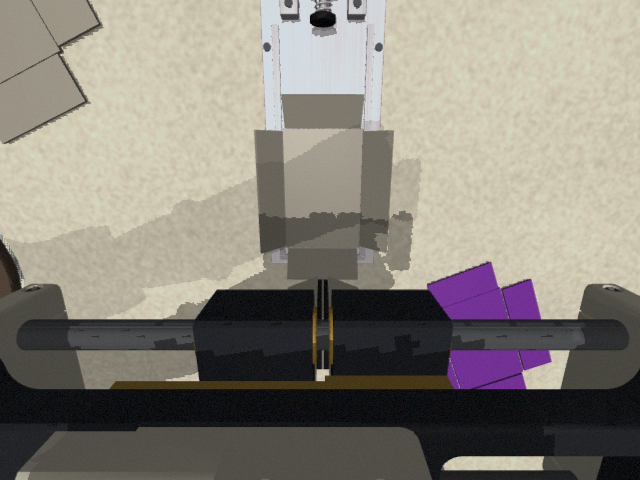

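```bash
python3 - <<'E'
import cv2
a=cv2.imread('pics/wrist1.png')
cv2.imwrite('pics/c3.png',cv2.resize(a[0:150,240:410],None,fx=4.0,fy=4.0,interpolation=cv2.INTER_CUBIC))
cv2.imwrite('pics/c4.png',cv2.resize(a[110:290,240:410],None,fx=3.3,fy=3.3,interpolation=cv2.INTER_CUBIC))
E
```

```text
(no output)
```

View pics/c3.png

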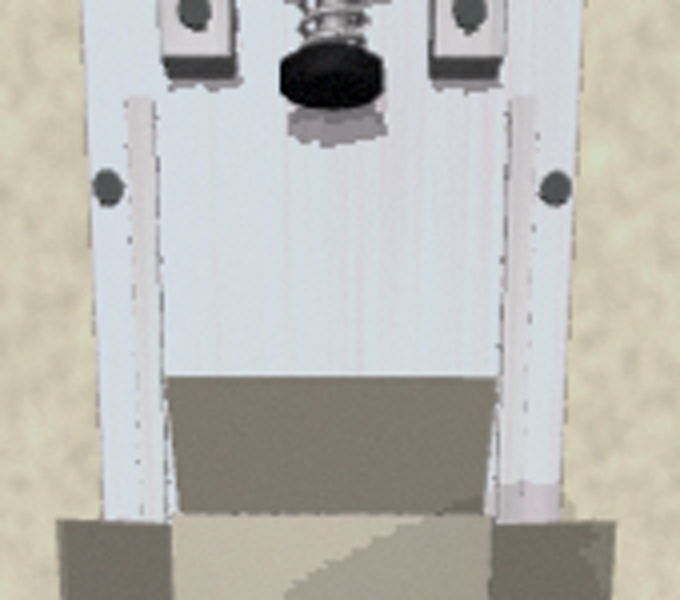

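View pics/c4.png

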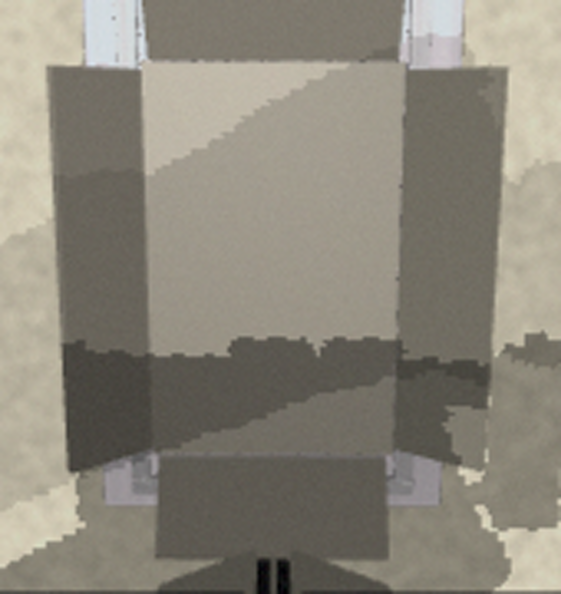

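```bash
python3 - <<'E'
from h import *
np.set_printoptions(precision=4,suppress=True)
s=arm.observe(); c=cam('wrist',s)
f3=lambda p:np.array(p)/4.0+[240,0]; f4=lambda p:np.array(p)/3.3+[240,110]
J=np.array([[.985,-.17,0],[.17,.985,0],[0,0,1]]) # rows->; fix below
def show(n,P):
    # relative axes: jx=tool z, jy=-tool x
    Rm=R.from_rotvec(s['ee_rot']).as_matrix(); jx=Rm[:,2]; jy=-Rm[:,0]
    o=np.array([.533,.0158,0]); d=P-o
    print(n); print(np.c_[P,d@jx*1000,d@jy*1000])
show('floor FL FR NL NR',onz(c,f4([[143,62],[405,62],[153,455],[395,455]]),.012))
show('stop face bottom L L R R',onz(c,f3([[167,79],[235,79],[430,79],[500,79]]),.008))
show('stop face top',onz(c,f3([[162,57],[235,57],[430,57],[502,57]]),.024))
show('bed L far/near R far/near',onz(c,f3([[86,100],[104,515],[580,100],[562,515]]),.008))
show('strip inner L far near, R',onz(c,f3([[155,100],[168,480],[508,100],[498,480]]),.0103))
show('bed near end corners',onz(c,f4([[105,503],[440,503]]),.008))
show('pad',onz(c,f3([[332,80]]),.031))
# wall free edges: intersect with plane through known crease: solve angle
for n,pt in dict(far=f3([[331,377]]),near=f4([[270,557]]),left=f4([[60,270]]),right=f4([[497,270]])).items(): show(n,np.vstack([onz(c,pt,z) for z in (.03,.035,.04,.045,.05)]))
E
```

```text
floor FL FR NL NR
[[  0.5024   0.0979   0.012   75.5853  44.2075]
 [  0.5901   0.0825   0.012   75.4572 -44.829 ]
 [  0.4773  -0.0399   0.012  -64.4133  45.2886]
 [  0.567   -0.0556   0.012  -64.4926 -45.6905]]
stop face bottom L L R R
[[  0.5225   0.2037   0.008  183.3467  42.5858]
 [  0.5399   0.2007   0.008  183.3136  24.8786]
 [  0.5899   0.1919   0.008  183.2187 -25.8858]
 [  0.6079   0.1887   0.008  183.1846 -44.1038]]
stop face top
[[  0.5231   0.2034   0.024  183.0634  41.943 ]
 [  0.541    0.2002   0.024  183.0291  23.7761]
 [  0.5888   0.1918   0.024  182.9374 -24.7381]
 [  0.6064   0.1887   0.024  182.9036 -42.6461]]
bed L far/near R far/near
[[  0.5007   0.2027   0.008  178.6061  63.9359]
 [  0.4827   0.1015   0.008   75.83    64.3011]
 [  0.6278   0.1803   0.008  178.3673 -65.1695]
 [  0.6104   0.0791   0.008   75.6434 -65.4121]]
strip inner L far near, R
[[  0.5186   0.1989   0.0103 177.8742  45.629 ]
 [  0.5027   0.1073   0.0103  84.9746  45.5684]
 [  0.6089   0.183    0.0103 177.7045 -46.0906]
 [  0.5936   0.0914   0.0103  84.8385 -46.6988]]
bed near end corners
[[  0
[... 403 characters left out ...]
49  -0.0807   0.03   -98.2396   1.3129]
 [  0.5153  -0.0787   0.035  -96.1447   1.2972]
 [  0.5156  -0.0766   0.04   -94.0498   1.2815]
 [  0.516   -0.0745   0.045  -91.9549   1.2658]
 [  0.5164  -0.0725   0.05   -89.86     1.2501]]
left
[[ 0.4625  0.0357  0.03    7.5052 72.8772]
 [ 0.4636  0.0362  0.035   8.1856 71.9042]
 [ 0.4647  0.0367  0.04    8.866  70.9312]
 [ 0.4658  0.0372  0.045   9.5464 69.9582]
 [ 0.4668  0.0377  0.05   10.2268 68.9851]]
right
[[  0.6095   0.0099   0.03     7.3332 -76.3944]
 [  0.6087   0.0108   0.035    8.0159 -75.3706]
 [  0.6078   0.0116   0.04     8.6986 -74.3468]
 [  0.6069   0.0125   0.045    9.3812 -73.3231]
 [  0.606    0.0133   0.05    10.0639 -72.2993]]
```

The jig frame agrees with the known sizes to about 2 mm: bed edges at ±64.5, stops at 183 and pad at 176. The tray origin is at the jig's x of about +5.5, and the walls stand at about 0.64 (far), 0.74 (near), 0.86 (left) and 0.74 (right) rad. I'll fold the far wall first, with closed fingers coming down between it and the pad.

Emit:
send_rows(
  steps=[
    [0, 0, 3, 4, 0],
    [0, 0, 6, 9, 0],
    [0, 0, 9, 13.5, 0],
    [0, 0, 12, 15.6, 0],
    [0, 0, 15, 15.6, 0],
    [0, 0, 18, 15.6, 0],
    [0, 0, 20.5, 15.6, 0],
    [0, 0, 22, 15.6, 0],
    [0, 0, 22.1, 15.6, 0],
    [0, 0, 22.1, 15.6, 0],
  ],
)

```text
clock: 3.08
position: [0.5581, 0.1536, 0.0265]
ee_rot: [-1.566, 0.134, -0.136]
force: [0.7, -0.0, -0.7]
width: 0.005
```

```bash
python3 - <<'E'
from h import *
s=st()
cv2.imwrite('pics/w2.png',cv2.resize(imaging.get_image('scene')[200:350,230:430],None,fx=4,fy=4,interpolation=cv2.INTER_CUBIC))
E
```

```text
clock 3.075
joints [-0.073  0.635 -0.412  1.857  0.367  0.724 -0.863]
position [0.558 0.154 0.027]
ee_rot [-1.566  0.134 -0.136]
force [ 0.697 -0.046 -0.699]
width 0.005
```

View pics/w2.png

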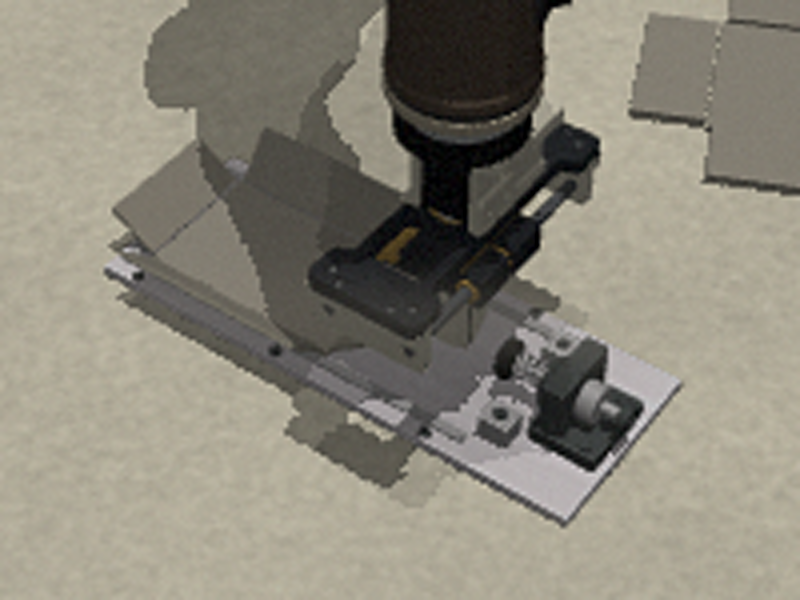

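Emit:
send_rows(
  steps=[
    [0, 0, 0, -0.8, 0],
    [0, 0, 0, -1.6, 0],
    [0, 0, 0, -2.4, 0],
    [0, 0, 0, -3.2, 0],
    [0, 0, 0, -3.8, 0],
    [0, 0, 0, -4.4, 0],
    [0, 0, 0, -4.8, 0],
    [0, 0, 0, -5.0, 0],
    [0, 0, 0, -5.0, 0],
  ],
)

```text
clock: 4.25
position: [0.5489, 0.1043, 0.0257]
ee_rot: [-1.567, 0.135, -0.134]
force: [-1.2, 0.6, 0.2]
width: 0.006
```

```bash
python3 - <<'E'
from h import *
s=st()
cv2.imwrite('pics/w3.png',imaging.get_image('wrist'))
E
```

```text
clock 4.25
joints [ 0.012  0.614 -0.416  1.907  0.371  0.697 -0.795]
position [0.549 0.104 0.026]
ee_rot [-1.567  0.135 -0.134]
force [-1.247  0.604  0.232]
width 0.006
```

View pics/w3.png

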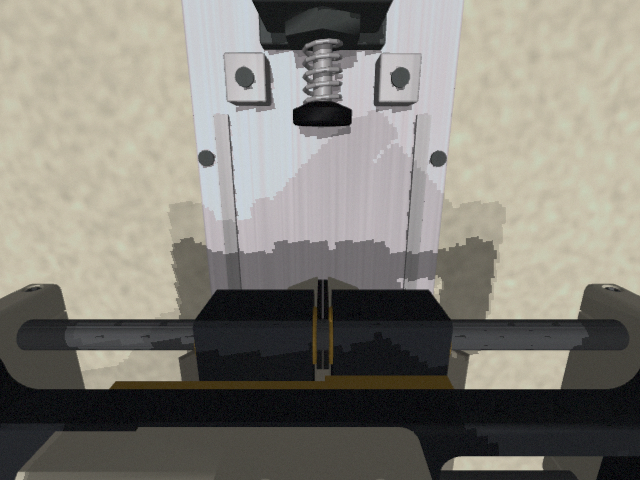

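Emit:
send_rows(
  steps=[
    [0, 0, 0, -0.1, 0],
    [0, 0, 0, -0.2, 0],
    [0, 0, 0, -0.3, 0],
    [0, 0, 0, -0.4, 0],
    [0, 0, 0, -0.4, 0],
  ],
)

```text
clock: 4.92
position: [0.5482, 0.1003, 0.0257]
ee_rot: [-1.567, 0.135, -0.134]
force: [0.0, 1.0, -0.3]
width: 0.005
```

```bash
python3 - <<'E'
from h import *
s=st()
cv2.imwrite('pics/d4.png',cv2.resize(imaging.get_image('side')[170:320,215:365],None,fx=4,fy=4,interpolation=cv2.INTER_CUBIC))
E
```

```text
clock 4.925
joints [ 0.02   0.612 -0.416  1.91   0.371  0.695 -0.789]
position [0.548 0.1   0.026]
ee_rot [-1.567  0.135 -0.134]
force [ 0.005  1.011 -0.314]
width 0.005
```

View pics/d4.png

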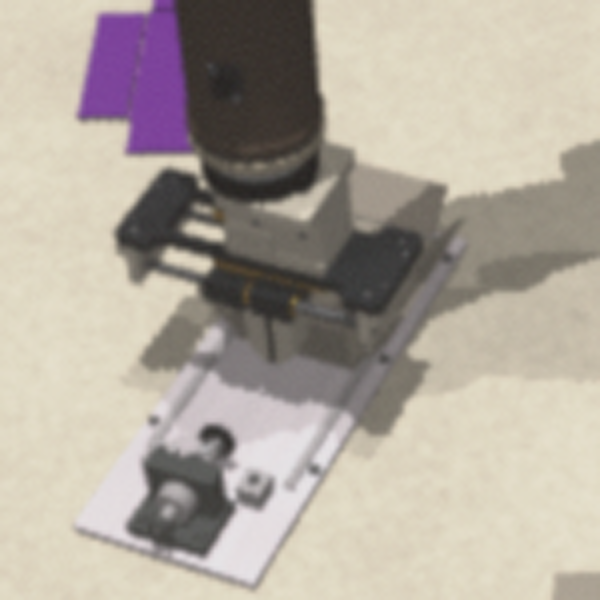

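Emit:
send_rows(
  steps=[
    [0, 0, 0, -0.1, 0],
    [0, 0, 0, -0.2, 0],
    [0, 0, 0, -0.2, 0],
  ],
)

```text
clock: 5.35
position: [0.5479, 0.0984, 0.0257]
ee_rot: [-1.567, 0.135, -0.134]
force: [-0.6, -0.2, 0.1]
width: 0.003
```

Emit:
send_rows(
  steps=[
    [0, 0, 0, -0.1, 0],
    [0, 0, 0, -0.2, 0],
    [0, 0, 0, -0.2, 0],
  ],
)

```text
clock: 5.72
position: [0.5476, 0.0964, 0.0257]
ee_rot: [-1.567, 0.135, -0.134]
force: [0.7, 0.5, -0.9]
width: 0.003
```

Emit:
send_rows(
  steps=[
    [0, 0, 0, -0.1, 0],
    [0, 0, 0, -0.2, 0],
    [0, 0, 0, -0.2, 0],
  ],
)

```text
clock: 6.1
position: [0.5472, 0.0945, 0.0257]
ee_rot: [-1.567, 0.134, -0.134]
force: [0.1, 0.2, -0.3]
width: 0.006
```

Emit:
send_rows(
  steps=[
    [0, 0, 0, -0.1, 0],
    [0, 0, 0, -0.2, 0],
    [0, 0, 0, -0.2, 0],
  ],
)

```text
clock: 6.48
position: [0.5472, 0.0941, 0.026]
ee_rot: [-1.565, 0.133, -0.134]
force: [1.1, 5.2, 0.0]
width: 0.002
```

Emit:
send_rows(
  steps=[
    [0, 0, 0, -0.1, 0],
    [0, 0, 0, -0.2, 0],
    [0, 0, 0, -0.2, 0],
  ],
)

```text
clock: 6.85
position: [0.5472, 0.0939, 0.0263]
ee_rot: [-1.563, 0.131, -0.134]
force: [0.3, 8.4, 2.1]
width: 0.001
```

```bash
python3 - <<'E'
from h import *
s=st()
cv2.imwrite('pics/d5.png',cv2.resize(imaging.get_image('scene')[200:350,230:430],None,fx=4,fy=4,interpolation=cv2.INTER_CUBIC))
E
```

```text
clock 6.85
joints [ 0.036  0.608 -0.42   1.917  0.37   0.689 -0.774]
position [0.547 0.094 0.026]
ee_rot [-1.563  0.131 -0.134]
force [0.299 8.443 2.078]
width 0.001
```

View pics/d5.png

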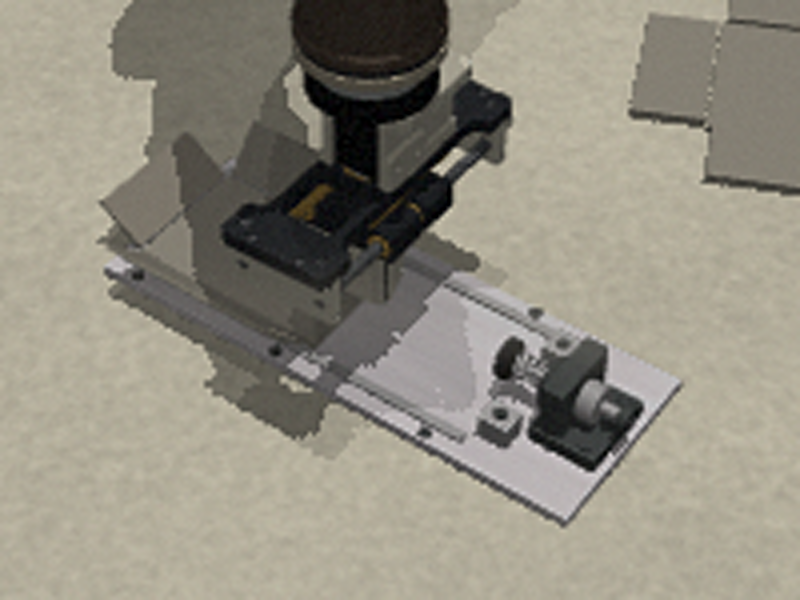

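There is firm contact at 8 N, so the far wall is upright and the tray is back on the ledge. Next is the left wall.

Emit:
send_rows(
  steps=[
    [0, 0, 0, 1.0, 0],
    [0, 0, 0, 2.5, 0],
    [0, 0, -3, 2.5, 0],
    [0, 0, -6.5, 1.0, 0],
    [0, -3, -6.5, -3, 0],
    [0, -7, -6.5, -6, 0],
    [0, -10.5, -6.5, -7.6, 0],
    [0, -10.5, -4, -7.6, 0],
    [0, -10.5, -1, -7.6, 0],
    [0, -10.5, 0, -7.6, 0],
    [0, -10.5, 0, -7.6, 0],
  ],
)

```text
clock: 8.28
position: [0.43, 0.0341, 0.0255]
ee_rot: [-1.567, 0.135, -0.133]
force: [0.6, 0.2, -0.2]
width: 0.003
```

```bash
cat >> h.py <<'E'
def jig(P):
    a=np.arctan2(.985,.17); d=np.asarray(P)-[.533,.0158,0]
    return np.array([np.cos(a)*d[0]+np.sin(a)*d[1],-np.sin(a)*d[0]+np.cos(a)*d[1],d[2]])*1000
E
python3 - <<'E'
from h import *
s=st(); print(jig(s['position']).round(1))
cv2.imwrite('pics/d6.png',cv2.resize(imaging.get_image('scene')[200:350,230:430],None,fx=4,fy=4,interpolation=cv2.INTER_CUBIC))
E
```

```text
clock 8.275
joints [ 0.131  0.473 -0.427  2.21   0.382  0.529 -0.758]
position [0.43  0.034 0.026]
ee_rot [-1.567  0.135 -0.133]
force [ 0.608  0.22  -0.221]
width 0.003
[  0.5 104.6  25.5]
```

View pics/d6.png

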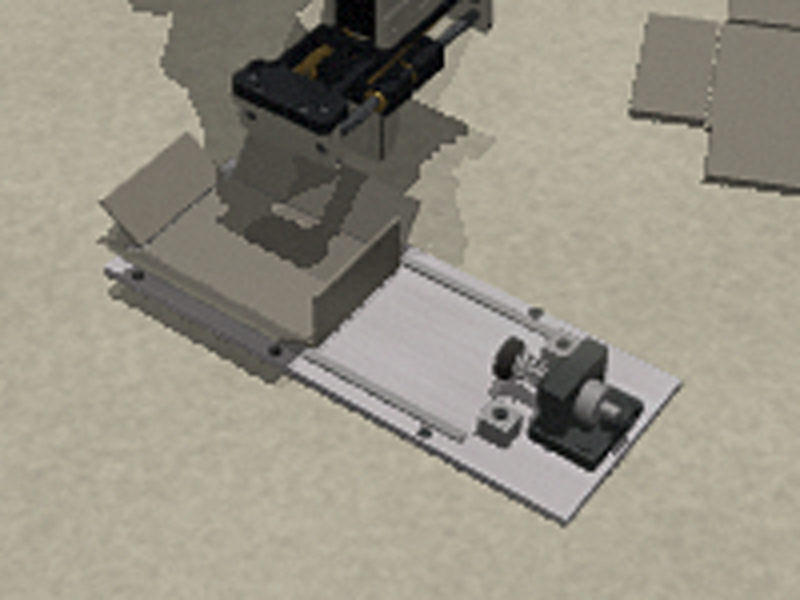

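Emit:
send_rows(
  steps=[
    [0, 0.8, 0, 0, 0],
    [0, 1.6, 0, 0, 0],
    [0, 2.2, 0, 0, 0],
    [0, 2.7, 0, 0, 0],
    [0, 3.2, 0, 0, 0],
    [0, 3.5, 0, 0, 0],
    [0, 3.7, 0, 0, 0],
    [0, 3.8, 0, 0, 0],
    [0, 3.8, 0, 0, 0],
  ],
)

```text
clock: 9.45
position: [0.4676, 0.0272, 0.0257]
ee_rot: [-1.567, 0.134, -0.134]
force: [-0.9, 0.9, -0.1]
width: 0.006
```

Emit:
send_rows(
  steps=[
    [0, 0.1, 0, 0, 0],
    [0, 0.2, 0, 0, 0],
    [0, 0.2, 0, 0, 0],
  ],
)

```text
clock: 9.82
position: [0.4697, 0.0268, 0.0257]
ee_rot: [-1.567, 0.134, -0.134]
force: [-0.1, -1.1, -0.1]
width: 0.005
```

Emit:
send_rows(
  steps=[
    [0, 0.1, 0, 0, 0],
    [0, 0.2, 0, 0, 0],
    [0, 0.2, 0, 0, 0],
  ],
)

```text
clock: 10.2
position: [0.4713, 0.0265, 0.0257]
ee_rot: [-1.567, 0.135, -0.134]
force: [-1.9, 1.3, 1.0]
width: 0.006
```

Emit:
send_rows(
  steps=[
    [0, 0.1, 0, 0, 0],
    [0, 0.2, 0, 0, 0],
    [0, 0.2, 0, 0, 0],
  ],
)

```text
clock: 10.58
position: [0.4715, 0.0263, 0.0254]
ee_rot: [-1.567, 0.136, -0.131]
force: [-7.6, 1.6, 5.0]
width: 0.003
```

Emit:
send_rows(
  steps=[
    [0, 0.1, 0, 0, 0],
    [0, 0.2, 0, 0, 0],
    [0, 0.2, 0, 0, 0],
  ],
)

```text
clock: 10.95
position: [0.4716, 0.0262, 0.0251]
ee_rot: [-1.568, 0.138, -0.128]
force: [-13.6, 3.9, 7.8]
width: 0.004
```

Emit:
send_rows(
  steps=[
    [0, -1, 0, 0, 0],
    [0, -2.5, 0, 0, 0],
    [0, -2.5, -3.5, 0, 0],
    [0, -1, -7, 0, 0],
    [0, 3, -7, 0, 0],
    [0, 8, -7, 0, 0],
    [0, 13, -7, 0, 0],
    [0, 16.4, -7, 0, 0],
    [0, 16.4, -4, 0, 0],
    [0, 16.4, -1, 0, 0],
    [0, 16.4, 0, 0, 0],
    [0, 16.4, 0, 0, 0],
  ],
)

```text
clock: 12.45
position: [0.6367, -0.002, 0.0256]
ee_rot: [-1.567, 0.135, -0.134]
force: [-0.3, -0.3, 0.8]
width: 0.007
```

```bash
python3 - <<'E'
from h import *
s=st(); print(jig(s['position']).round(1))
cv2.imwrite('pics/d7.png',cv2.resize(imaging.get_image('side')[170:320,215:365],None,fx=4,fy=4,interpolation=cv2.INTER_CUBIC))
E
```

```text
clock 12.45
joints [ 0.189  0.707 -0.411  1.704  0.367  0.808 -0.562]
position [ 0.637 -0.002  0.026]
ee_rot [-1.567  0.135 -0.134]
force [-0.327 -0.312  0.764]
width 0.007
[ 1.000e-01 -1.052e+02  2.560e+01]
```

View pics/d7.png

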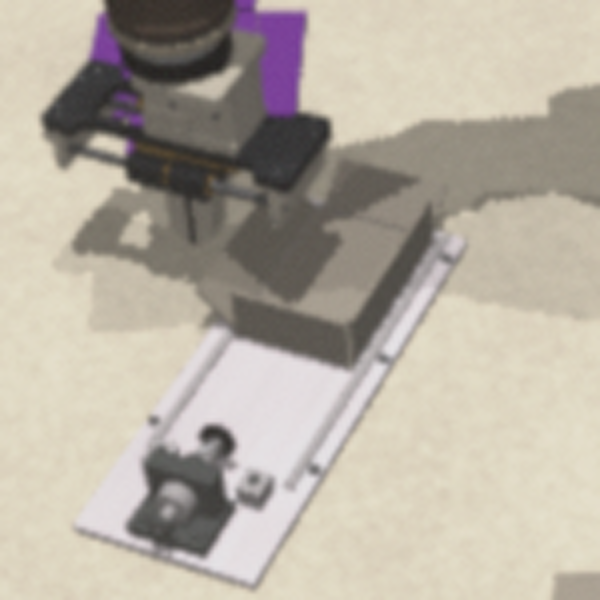

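The far and left walls are upright, and the fingers stand outside the right wall.

Emit:
send_rows(
  steps=[
    [0, -0.8, 0, 0, 0],
    [0, -1.6, 0, 0, 0],
    [0, -2.2, 0, 0, 0],
    [0, -2.8, 0, 0, 0],
    [0, -3.3, 0, 0, 0],
    [0, -3.7, 0, 0, 0],
    [0, -4.0, 0, 0, 0],
    [0, -4.2, 0, 0, 0],
    [0, -4.2, 0, 0, 0],
  ],
)

```text
clock: 13.62
position: [0.609, 0.0035, 0.0345]
ee_rot: [-1.565, 0.116, -0.158]
force: [18.5, -8.5, 40.7]
width: 0.002
```

Emit:
send_rows(
  steps=[
    [0, -0.1, 0, 0, 0],
    [0, -0.2, 0, 0, 0],
    [0, -0.2, 0, 0, 0],
  ],
)

```text
clock: 14.0
position: [0.5948, 0.0054, 0.0264]
ee_rot: [-1.566, 0.132, -0.136]
force: [5.2, -0.8, 3.2]
width: 0.004
```

Emit:
send_rows(
  steps=[
    [0, -0.1, 0, 0, 0],
    [0, -0.2, 0, 0, 0],
    [0, -0.2, 0, 0, 0],
  ],
)

```text
clock: 14.38
position: [0.5945, 0.0055, 0.0267]
ee_rot: [-1.566, 0.13, -0.139]
force: [8.7, -2.2, 3.5]
width: 0.004
```

An unexpected 40 N spike appeared halfway and then cleared. I'll look before continuing.

Emit:
send_rows(
  steps=[
    [0, 1, 0, 0, 0],
    [0, 2.5, 0, 0, 0],
    [0, 2.5, -4, 0, 0],
    [0, 2.5, -8, -4, 0],
    [0, 0, -12, -8, 0],
    [0, -4, -14, -10, 0],
    [0, -6.2, -14, -10, 0],
    [0, -6.2, -14, -10, 0],
  ],
)

```text
clock: 15.38
position: [0.5115, -0.0822, 0.1654]
ee_rot: [-1.567, 0.136, -0.132]
force: [1.5, 0.6, -1.6]
width: 0.008
```

```bash
python3 - <<'E'
from h import *
s=st(); print(jig(s['position']).round(1))
cv2.imwrite('pics/w8.png',imaging.get_image('wrist'))
cv2.imwrite('pics/s8.png',cv2.resize(imaging.get_image('scene')[200:350,230:430],None,fx=4,fy=4,interpolation=cv2.INTER_CUBIC))
E
```

```text
clock 15.375
joints [ 0.45   0.38  -0.513  1.876  0.227  0.946 -0.337]
position [ 0.511 -0.082  0.165]
ee_rot [-1.567  0.136 -0.132]
force [ 1.453  0.556 -1.563]
width 0.008
[-100.3    4.5  165.4]
```

View pics/w8.png

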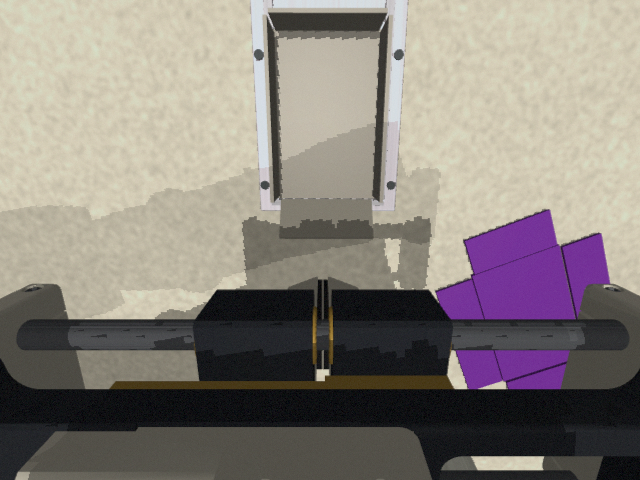

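View pics/s8.png

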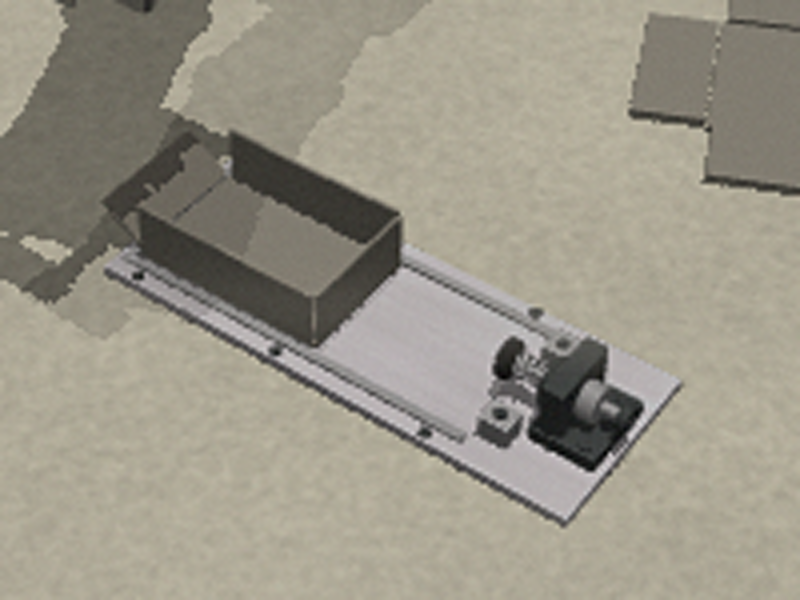

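All three walls are upright and nothing is disturbed. The spike was probably the tip chamfer catching a low free edge, so I'll go lower for the near wall. I'll measure its angle first.

```bash
python3 - <<'E'
from h import *
s=arm.observe(); c=cam('wrist',s)
for z in (.03,.033,.036,.039,.042): print(z,jig(onz(c,[[326,238]],z)[0]).round(1))
for uv in ([326,198],): print(jig(onz(c,[uv],.012)[0]).round(1))
E
```

```text
0.03 [-1.062e+02 -1.000e-01  3.000e+01]
0.033 [-1.053e+02 -1.000e-01  3.300e+01]
0.036 [-104.5   -0.    36. ]
0.039 [-103.6   -0.    39. ]
0.042 [-102.8    0.    42. ]
[-72.1  -0.2  12. ]
```

Emit:
send_rows(
  steps=[
    [0, 0.45, 0, -1, 0],
    [0, 0.45, 3, -3.5, 0],
    [0, 0.45, 7, -3.5, 0],
    [0, 0.45, 11, -3.5, 0],
    [0, 0.45, 14, -3.5, 0],
    [0, 0.45, 15, -3.5, 0],
    [0, 0.45, 15, -3.5, 0],
  ],
)

```text
clock: 16.35
position: [0.5124, -0.1176, 0.0153]
ee_rot: [-1.566, 0.135, -0.133]
force: [0.4, 0.0, -0.1]
width: 0.009
```

Emit:
send_rows(
  steps=[
    [0, 0, 0, 0.8, 0],
    [0, 0, 0, 1.5, 0],
    [0, 0, 0, 2.0, 0],
    [0, 0, 0, 2.3, 0],
    [0, 0, 0, 2.6, 0],
    [0, 0, 0, 2.6, 0],
  ],
)

```text
clock: 17.1
position: [0.5166, -0.0917, 0.0158]
ee_rot: [-1.567, 0.134, -0.134]
force: [0.0, 0.0, 0.0]
width: 0.005
```

Emit:
send_rows(
  steps=[
    [0, 0, 0, 0.3, 0],
    [0, 0, 0, 0.6, 0],
    [0, 0, 0, 0.9, 0],
    [0, 0, 0, 0.9, 0],
  ],
)

```text
clock: 17.6
position: [0.5181, -0.0824, 0.0157]
ee_rot: [-1.566, 0.134, -0.134]
force: [0.3, -0.4, 0.7]
width: 0.006
```

Emit:
send_rows(
  steps=[
    [0, 0, 0, 0.3, 0],
    [0, 0, 0, 0.6, 0],
    [0, 0, 0, 0.9, 0],
    [0, 0, 0, 0.9, 0],
  ],
)

```text
clock: 18.1
position: [0.5196, -0.0736, 0.0157]
ee_rot: [-1.566, 0.134, -0.134]
force: [0.3, -0.1, 0.0]
width: 0.003
```

```bash
python3 - <<'E'
from h import *
s=st(); print(jig(s['position']).round(1))
cv2.imwrite('pics/s9.png',cv2.resize(imaging.get_image('scene')[200:350,230:430],None,fx=4,fy=4,interpolation=cv2.INTER_CUBIC))
E
```

```text
clock 18.1
joints [ 0.334  0.589 -0.403  1.997  0.379  0.628 -0.489]
position [ 0.52  -0.074  0.016]
ee_rot [-1.566  0.134 -0.134]
force [ 0.265 -0.129  0.048]
width 0.003
[-90.4  -2.   15.7]
```

View pics/s9.png

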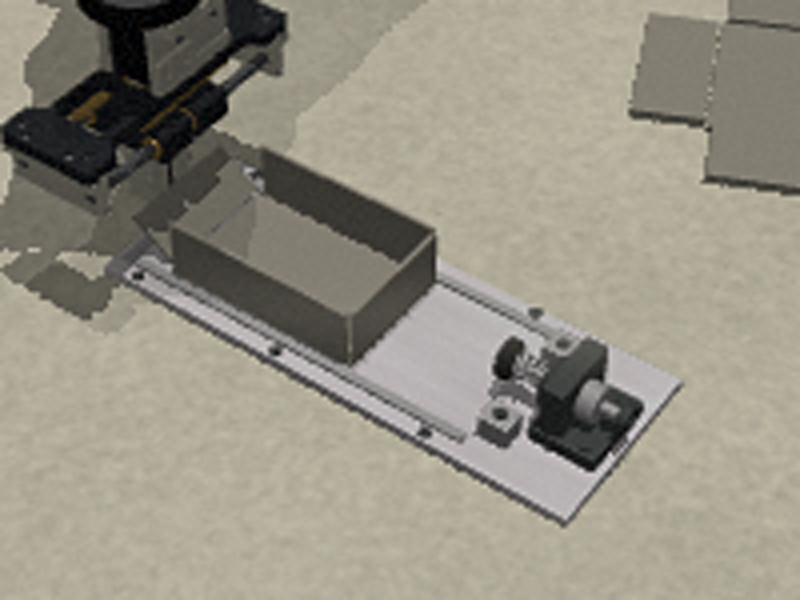

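The tray slides about 20 mm instead of the near wall folding, because nothing holds it in +x. Instead I'll straddle the near wall and pinch it upright between the parallel pads. That puts no net push on the tray and also draws it back to the start.

Emit:
send_rows(
  steps=[
    [0, 0, 0, -2, 0],
    [0.2, 0, -3, -3, 0],
    [0.6, 0, -8, -3, 0],
    [1, 0, -12.4, -1, 0.17],
    [1, -0.2, -12.4, 2.2, 0.35],
    [1, -0.2, -12.4, 2.2, 0.53],
    [1, -0.2, -12.4, 2.2, 0.71],
    [1, -0.2, -12.4, 2.2, 0.89],
    [1, -0.2, -12.4, 2.2, 1.07],
    [1, -0.2, -12.4, 2.2, 1.25],
    [1, -0.2, -12.4, 2.2, 1.43],
    [1, -0.2, -12.4, 2.2, 1.57],
    [1, -0.2, -12.4, 2.2, 1.57],
    [1, -0.2, -12.4, 2.2, 1.57],
  ],
  squeeze=5,
)

```text
clock: 19.9
position: [0.5213, -0.0519, 0.1397]
ee_rot: [-1.126, 1.331, -1.331]
force: [0.2, -0.2, 0.4]
width: 1.0
```

```bash
python3 - <<'E'
from h import *
s=st(); print(jig(s['position']).round(1)); print(R.from_rotvec(s['ee_rot']).as_matrix().round(3))
cv2.imwrite('pics/w10.png',imaging.get_image('wrist'))
cv2.imwrite('pics/s10.png',cv2.resize(imaging.get_image('side')[170:320,215:365],None,fx=4,fy=4,interpolation=cv2.INTER_CUBIC))
E
```

```text
clock 19.9
joints [ 0.101  0.373 -0.134  1.916  0.065  0.856 -1.805]
position [ 0.521 -0.052  0.14 ]
ee_rot [-1.126  1.331 -1.331]
force [ 0.222 -0.165  0.384]
width 1.0
[-68.7  -0.  139.7]
[[-0.166 -0.     0.986]
 [-0.986  0.    -0.166]
 [-0.    -1.    -0.   ]]
```

View pics/w10.png

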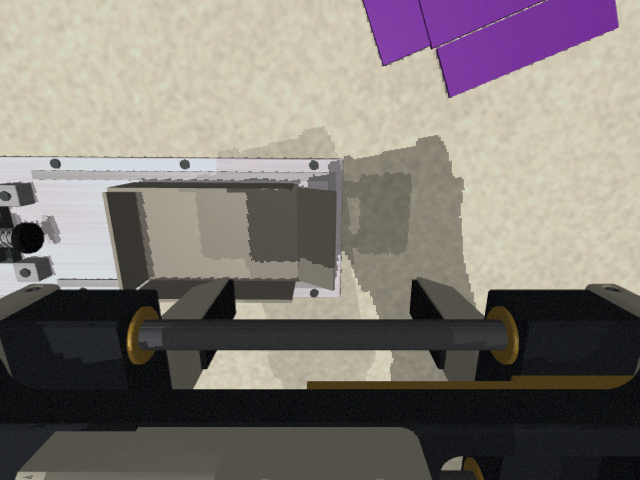

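View pics/s10.png

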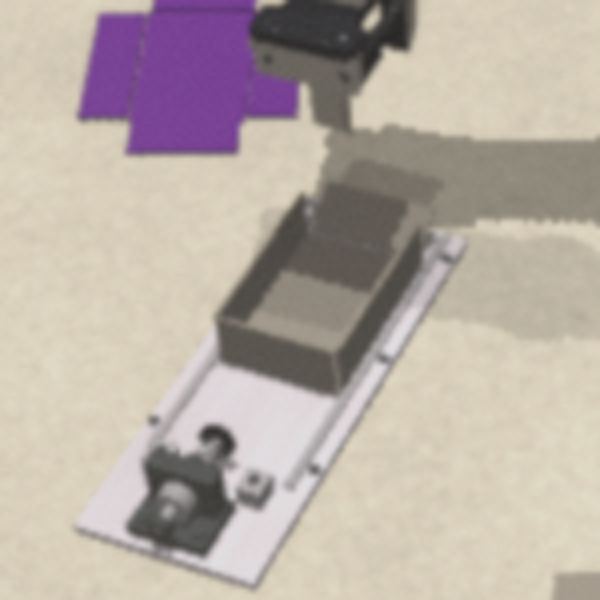

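```bash
python3 - <<'E'
from h import *
s=arm.observe(); c=cam('wrist',s)
print('crease',jig(onz(c,[[299,235]],.012)[0]).round(1))
for z in (.03,.035,.04,.045): print('edge',jig(onz(c,[[337,235]],z)[0]).round(1))
E
```

```text
crease [-47.9   2.1  12. ]
edge [-81.   -2.9  30. ]
edge [-80.8  -4.2  35. ]
edge [-80.6  -5.6  40. ]
edge [-80.4  -6.9  45. ]
```

Emit:
send_rows(
  steps=[
    [1, 0, 4, 0, 0],
    [1, 0, 8, 0, 0],
    [1, 0, 11, 0, 0],
    [1, 0, 12.2, 0, 0],
    [1, 0, 12.2, 0, 0],
    [0.9, 0, 12.2, 0, 0],
    [0.8, 0, 12.2, 0, 0],
    [0.7, 0, 12.2, 0, 0],
    [0.6, 0, 12.2, 0, 0],
    [0.5, 0, 12.2, 0, 0],
    [0.45, 0, 12.2, 0, 0],
    [0.4, 0, 12.2, 0, 0],
    [0.35, 0, 12.2, 0, 0],
    [0.3, 0, 12.2, 0, 0],
  ],
  squeeze=5,
)

```text
clock: 21.75
position: [0.5215, -0.0519, 0.0178]
ee_rot: [-1.124, 1.333, -1.333]
force: [0.2, 0.5, 0.7]
width: 0.31
```

```bash
python3 - <<'E'
from h import *
s=st(); print(jig(s['position']).round(1))
cv2.imwrite('pics/s11.png',cv2.resize(imaging.get_image('scene')[200:350,230:430],None,fx=4,fy=4,interpolation=cv2.INTER_CUBIC))
E
```

```text
clock 21.75
joints [ 0.08   0.552 -0.113  2.016  0.107  0.579 -1.846]
position [ 0.522 -0.052  0.018]
ee_rot [-1.124  1.333 -1.333]
force [0.213 0.489 0.677]
width 0.31
[-68.7  -0.2  17.8]
```

View pics/s11.png

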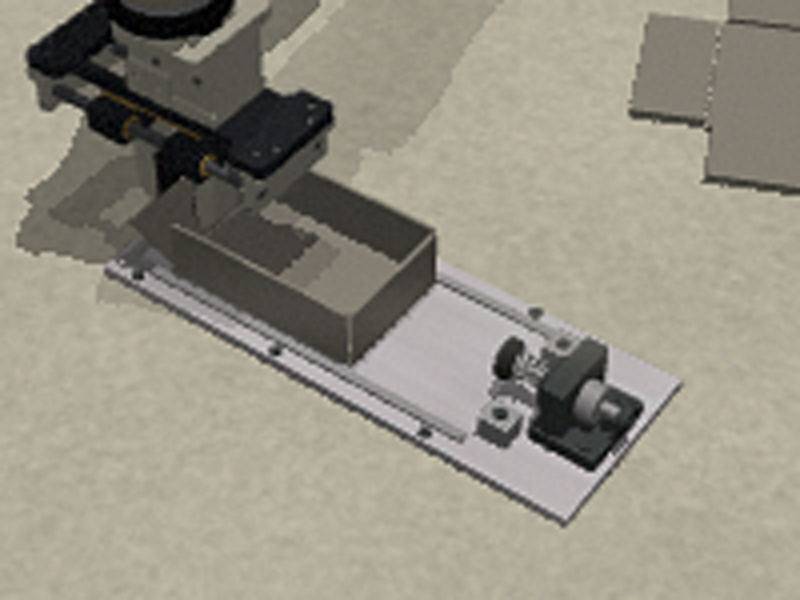

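The fingers straddle the near wall, so I'll close the pinch.

Emit:
send_rows(
  steps=[
    [0.25, 0, 0, 0, 0],
    [0.2, 0, 0, 0, 0],
    [0.17, 0, 0, 0, 0],
    [0.14, 0, 0, 0, 0],
    [0.11, 0, 0, 0, 0],
    [0.08, 0, 0, 0, 0],
    [0.05, 0, 0, 0, 0],
    [0, 0, 0, 0, 0],
    [0, 0, 0, 0, 0],
    [0, 0, 0, 0, 0],
  ],
  squeeze=6,
)

```text
clock: 23.05
position: [0.5215, -0.0521, 0.0179]
ee_rot: [-1.124, 1.333, -1.334]
force: [-0.3, 0.1, 5.7]
width: 0.289
```

```bash
python3 - <<'E'
from h import *
s=st(); print(jig(s['position']).round(1))
cv2.imwrite('pics/s12.png',cv2.resize(imaging.get_image('scene')[200:350,230:430],None,fx=4,fy=4,interpolation=cv2.INTER_CUBIC))
E
```

```text
clock 23.05
joints [ 0.081  0.551 -0.112  2.016  0.108  0.579 -1.847]
position [ 0.522 -0.052  0.018]
ee_rot [-1.124  1.333 -1.334]
force [-0.338  0.148  5.724]
width 0.289
[-68.9  -0.3  17.9]
```

View pics/s12.png

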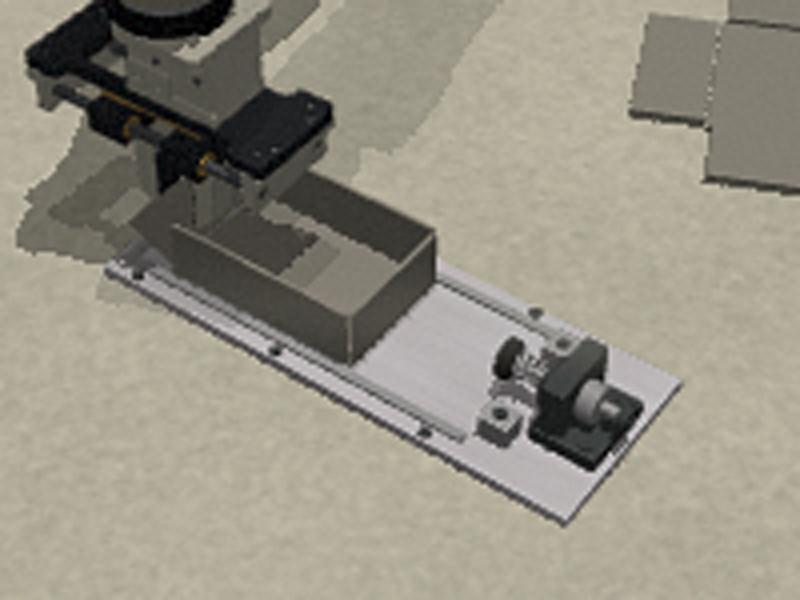

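The pinch jammed at 27 mm because the inner fingertip wedges on the slope of the wall near the crease. I'll reopen and centre on the crease. Then I'll press the inner fingertip lightly on the floor to hold the tray while the outer finger folds the wall.

Emit:
send_rows(
  steps=[
    [0.4, 0, 0, 0, 0],
    [0.7, 0, 0, 0, 0],
    [1, 0, 0, 0, 0],
    [1, -0.5, 0, 0, 0],
    [1, -1.2, 0, 0, 0],
    [1, -1.9, 0, 0, 0],
    [1, -2.0, 0, 0, 0],
    [1, -2.0, 0.3, 0, 0],
    [1, -2.0, 0.5, 0, 0],
    [1, -2.0, 0.5, 0, 0],
  ],
)

```text
clock: 24.35
position: [0.5246, -0.0327, 0.0125]
ee_rot: [-1.124, 1.334, -1.334]
force: [0.2, 0.8, -0.7]
width: 1.002
```

Emit:
send_rows(
  steps=[
    [1, 0, 0.1, 0, 0],
    [1, 0, 0.2, 0, 0],
    [1, 0, 0.2, 0, 0],
  ],
)

```text
clock: 24.72
position: [0.5249, -0.0326, 0.0121]
ee_rot: [-1.123, 1.333, -1.334]
force: [-6.0, -1.6, 20.9]
width: 1.0
```

```bash
python3 - <<'E'
from h import *
s=st(); print(jig(s['position']).round(1))
cv2.imwrite('pics/s13.png',cv2.resize(imaging.get_image('scene')[200:350,230:430],None,fx=4,fy=4,interpolation=cv2.INTER_CUBIC))
E
```

```text
clock 24.725
joints [ 0.04   0.563 -0.108  2.015  0.108  0.568 -1.884]
position [ 0.525 -0.033  0.012]
ee_rot [-1.123  1.333 -1.334]
force [-6.045 -1.553 20.901]
width 1.0
[-49.1  -0.2  12.1]
```

View pics/s13.png

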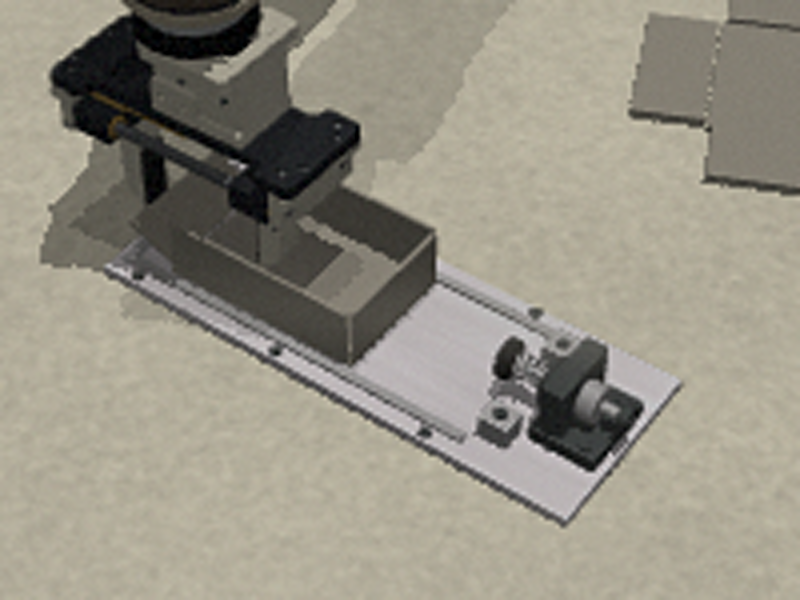

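Emit:
send_rows(
  steps=[
    [1, 0, -0.11, 0, 0],
    [1, 0, -0.11, 0, 0],
  ],
  squeeze=8,
)

```text
clock: 25.02
position: [0.5249, -0.0326, 0.0122]
ee_rot: [-1.123, 1.333, -1.334]
force: [-2.0, -0.5, 10.5]
width: 0.995
```

Emit:
send_rows(
  steps=[
    [0.9, 0, -0.04, 0, 0],
    [0.8, 0, -0.04, 0, 0],
    [0.7, 0, -0.04, 0, 0],
    [0.65, 0, -0.04, 0, 0],
    [0.6, 0, -0.04, 0, 0],
    [0.55, 0, -0.04, 0, 0],
    [0.5, 0, -0.04, 0, 0],
    [0.5, 0, -0.04, 0, 0],
  ],
  squeeze=8,
)

```text
clock: 26.02
position: [0.5248, -0.0346, 0.0124]
ee_rot: [-1.124, 1.334, -1.337]
force: [-1.1, -5.4, 6.8]
width: 0.503
```

```bash
python3 - <<'E'
from h import *
s=st(); print(jig(s['position']).round(1))
cv2.imwrite('pics/s14.png',cv2.resize(imaging.get_image('scene')[200:350,230:430],None,fx=4,fy=4,interpolation=cv2.INTER_CUBIC))
E
```

```text
clock 26.025
joints [ 0.041  0.562 -0.106  2.015  0.109  0.57  -1.884]
position [ 0.525 -0.035  0.012]
ee_rot [-1.124  1.334 -1.337]
force [-1.087 -5.355  6.84 ]
width 0.503
[-51.1  -0.5  12.4]
```

View pics/s14.png

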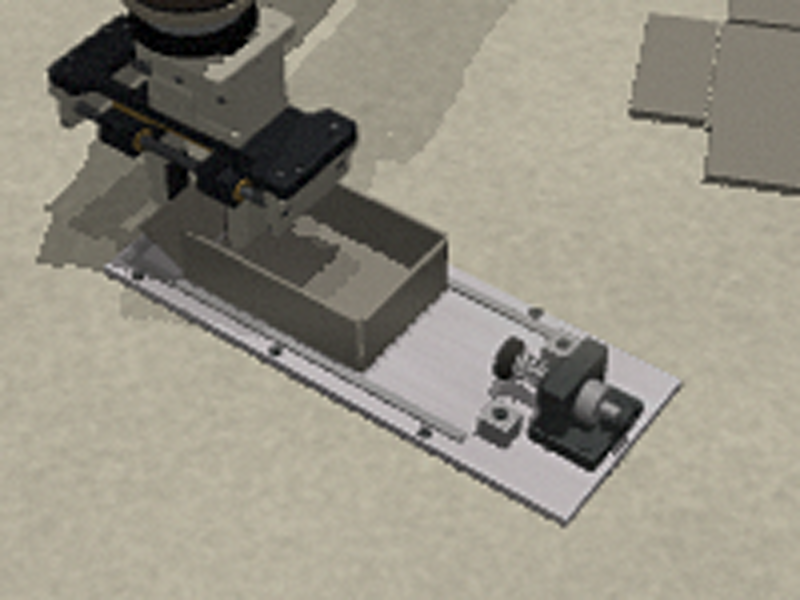

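```bash
python3 - <<'E'
from h import *
a=cv2.resize(imaging.get_image('side')[170:300,255:365],None,fx=4,fy=4,interpolation=cv2.INTER_CUBIC)
b=cv2.resize(imaging.get_image('scene')[220:300,240:320],None,fx=4,fy=4,interpolation=cv2.INTER_CUBIC)
im=np.zeros((520,780,3),np.uint8); im[:520,:440]=a; im[:320,450:770]=b
cv2.imwrite('pics/s15.png',im)
cv2.imwrite('pics/w15.png',imaging.get_image('wrist'))
E
```

```text
(no output)
```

View pics/s15.png

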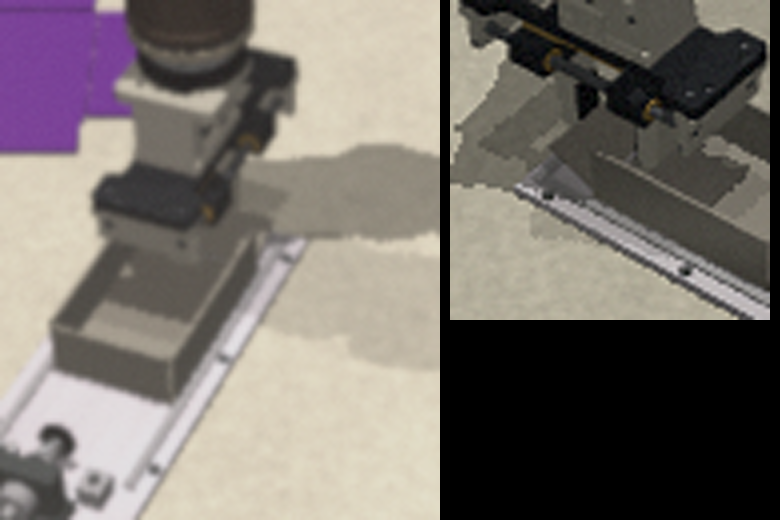

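View pics/w15.png

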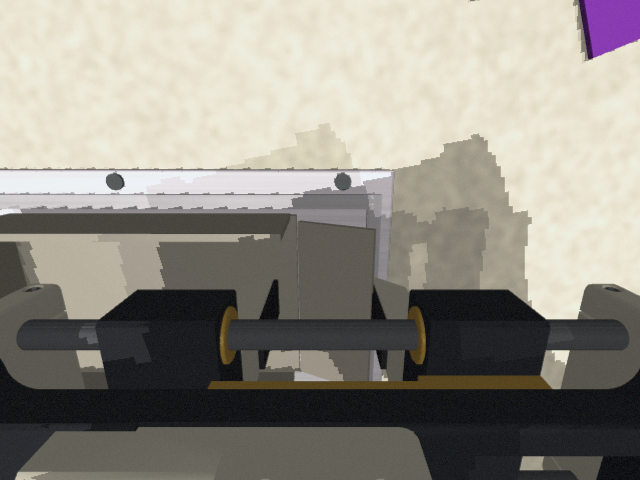

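```bash
python3 - <<'E'
from h import *
s=arm.observe(); c=cam('wrist',s); print(jig(s['position']).round(1))
for r in (240,300,360): print('crease',jig(onz(c,[[299,r]],.012)[0]).round(1))
for z in (.03,.035,.04,.045,.05): print('edge',[jig(onz(c,[[373,r]],z)[0]).round(1) for r in (240,)])
E
```

```text
[-51.1  -0.5  12.4]
crease [-39.6 -30.5  12. ]
crease [-38.9   2.2  12. ]
crease [-38.   38.8  12. ]
edge [array([-73.5, -35.6,  30. ])]
edge [array([-72.7, -37.1,  35. ])]
edge [array([-71.9, -38.5,  40. ])]
edge [array([-71.1, -40. ,  45. ])]
edge [array([-70.3, -41.4,  50. ])]
```

The wall isn't folding: friction at the pad lets the edge jam on a purely horizontal push, and the tray slides instead (crease now at -39). If the finger moves up while it pushes, that same friction lifts the edge, so I'll use rising strokes.

Emit:
send_rows(
  steps=[
    [0.5, 0, -0.4, 0, 0],
    [0.5, -0.1, -0.8, 0, 0],
    [0.5, -0.3, -1.1, 0, 0],
    [0.5, -0.3, -1.1, 0, 0],
  ],
)

```text
clock: 26.72
position: [0.5254, -0.0291, 0.0235]
ee_rot: [-1.124, 1.333, -1.333]
force: [-0.1, -0.6, -0.2]
width: 0.499
```

```bash
cat >> h.py <<'E'
def look(n):
    s=st(); print(jig(s['position']).round(1))
    im=imaging.get_image('wrist'); cv2.imwrite(f'pics/{n}.png',im)
    return s,im
E
python3 - <<'E'
from h import *
look('w16')
E
```

```text
clock 26.725
joints [ 0.036  0.544 -0.112  2.008  0.103  0.594 -1.886]
position [ 0.525 -0.029  0.023]
ee_rot [-1.124  1.333 -1.333]
force [-0.088 -0.616 -0.165]
width 0.499
[-45.5  -0.2  23.5]
```

View pics/w16.png

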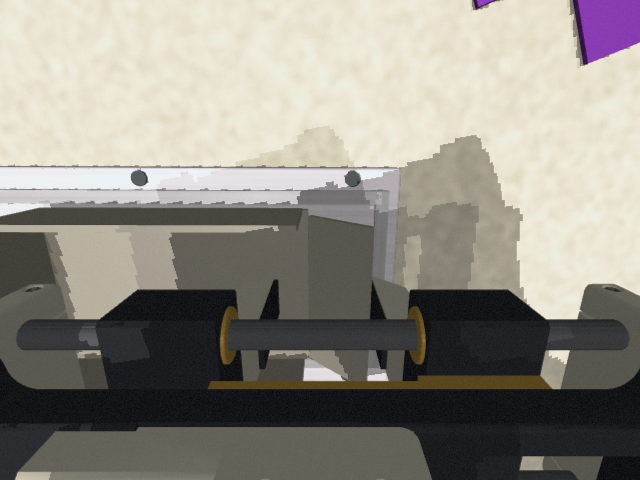

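```bash
python3 - <<'E'
from h import *
s=arm.observe(); c=cam('wrist',s)
print('crease',jig(onz(c,[[308,280]],.012)[0]).round(1))
for z in (.035,.04,.045,.05): print('edge',jig(onz(c,[[371,240]],z)[0]).round(1))
E
```

```text
crease [-37.7  -4.1  12. ]
edge [-67.9 -33.6  35. ]
edge [-67.2 -35.1  40. ]
edge [-66.4 -36.5  45. ]
edge [-65.6 -38.   50. ]
```

Working: the angle rose from 0.61 to about 0.74 with only about 1 mm of slide. I'll continue the stroke, back off, drop, and stroke again.

Emit:
send_rows(
  steps=[
    [0.5, -0.2, -0.4, 0, 0],
    [0.5, -0.45, -0.8, 0, 0],
    [0.5, -0.75, -1.2, 0, 0],
    [0.5, -0.9, -1.35, 0, 0],
  ],
)

```text
clock: 27.28
position: [0.5271, -0.0202, 0.0371]
ee_rot: [-1.123, 1.333, -1.333]
force: [-0.4, 0.4, 0.1]
width: 0.497
```

```bash
python3 - <<'E'
from h import *
look('w17')
E
```

```text
clock 27.275
joints [ 0.022  0.524 -0.115  1.997  0.098  0.626 -1.898]
position [ 0.527 -0.02   0.037]
ee_rot [-1.123  1.333 -1.333]
force [-0.418  0.361  0.116]
width 0.497
[-36.5  -0.3  37.1]
```

View pics/w17.png

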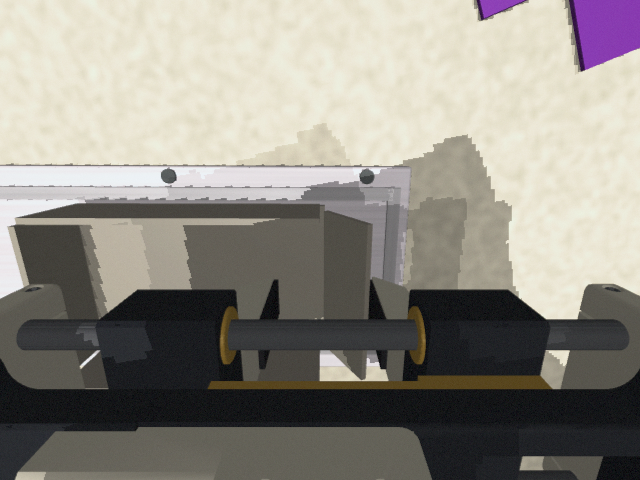

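```bash
python3 - <<'E'
from h import *
s=arm.observe(); c=cam('wrist',s)
print('crease',jig(onz(c,[[323,280]],.012)[0]).round(1))
for z in (.035,.04,.045,.05): print('edge',jig(onz(c,[[371,240]],z)[0]).round(1))
E
```

```text
crease [-36.7   1.6  12. ]
edge [-60.8 -29.8  35. ]
edge [-60.  -31.2  40. ]
edge [-59.3 -32.7  45. ]
edge [-58.5 -34.1  50. ]
```

Emit:
send_rows(
  steps=[
    [0.5, 0.6, 0, 0, 0],
    [0.5, 1.0, 0.8, 0, 0],
    [0.5, 0.9, 2.1, 0, 0],
    [0.5, 0.4, 2.1, 0, 0],
    [0.5, 0.1, 2.1, 0, 0],
    [0.5, -0.2, 1.7, 0, 0],
    [0.5, -0.5, 1.3, 0, 0],
    [0.5, -0.8, 0.95, 0, 0],
    [0.5, -1.1, 0.7, 0, 0],
    [0.5, -1.4, 0.5, 0, 0],
    [0.5, -1.6, 0.3, 0, 0],
    [0.5, -1.8, 0.1, 0, 0],
    [0.5, -1.8, 0, 0, 0],
  ],
)

```text
clock: 28.95
position: [0.5299, -0.0026, 0.0368]
ee_rot: [-1.124, 1.333, -1.333]
force: [0.2, 0.6, -0.5]
width: 0.501
```

```bash
python3 - <<'E'
from h import *
look('w18')
E
```

```text
clock 28.95
joints [-0.013  0.527 -0.113  1.991  0.096  0.629 -1.929]
position [ 0.53  -0.003  0.037]
ee_rot [-1.124  1.333 -1.333]
force [ 0.234  0.633 -0.51 ]
width 0.501
[-18.7  -0.1  36.8]
```

View pics/w18.png

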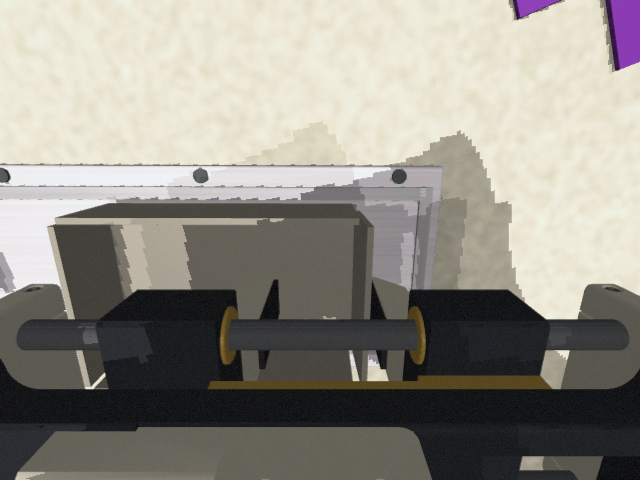

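Nearly upright (about 1.45 rad). Now I'll pinch it fully vertical with the fingers centred on the crease.

Emit:
send_rows(
  steps=[
    [0.5, 0.9, 0, 0, 0],
    [0.5, 1.8, 0.5, 0, 0],
    [0.5, 1.8, 1.5, 0, 0],
    [0.5, 1.8, 2.0, 0, 0],
    [0.4, 1.8, 2.0, 0, 0],
    [0.3, 1.8, 2.0, 0, 0],
    [0.2, 1.8, 2.0, 0, 0],
    [0.1, 1.8, 2.0, 0, 0],
    [0, 1.8, 2.0, 0, 0],
    [0, 1.8, 2.0, 0, 0],
    [0, 1.8, 2.0, 0, 0],
  ],
  squeeze=8,
)

```text
clock: 30.38
position: [0.5269, -0.0207, 0.0168]
ee_rot: [-1.124, 1.333, -1.334]
force: [-0.3, -0.5, 2.1]
width: 0.032
```

```bash
python3 - <<'E'
from h import *
look('w19')
E
```

```text
clock 30.375
joints [ 0.017  0.556 -0.108  2.009  0.104  0.581 -1.903]
position [ 0.527 -0.021  0.017]
ee_rot [-1.124  1.333 -1.334]
force [-0.291 -0.48   2.067]
width 0.032
[-37.   -0.2  16.8]
```

View pics/w19.png

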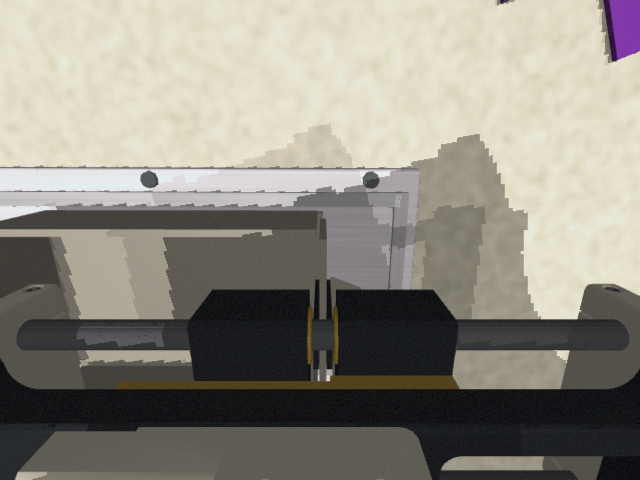

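The width reads 2.9 mm, the wall's thickness, so the near wall is upright. Next I'll release, rise, turn back and check all four walls.

Emit:
send_rows(
  steps=[
    [0.15, 0, 0, 0, 0],
    [0.3, 0, 0, 0, 0],
    [0.3, 0, -3, 0, 0],
    [0.3, 0, -7, 0, 0],
    [0.2, 1, -12, 0, -0.18],
    [0, 3, -14, 0, -0.36],
    [0, 5, -14, 0, -0.54],
    [0, 6.3, -14, 0, -0.72],
    [0, 6.3, -14, 0, -0.9],
    [0, 6.3, -14, 0, -1.08],
    [0, 6.3, -14, 0, -1.26],
    [0, 6.3, -14, 0, -1.44],
    [0, 6.3, -14, 0, -1.57],
    [0, 6.3, -14, 0, -1.57],
  ],
)

```text
clock: 32.17
position: [0.516, -0.0827, 0.1566]
ee_rot: [-1.566, 0.135, -0.135]
force: [-0.5, -0.1, -0.1]
width: 0.006
```

```bash
python3 - <<'E'
from h import *
s,im=look('w20'); print(R.from_rotvec(s['ee_rot']).as_matrix().round(3))
cv2.imwrite('pics/s20.png',cv2.resize(imaging.get_image('scene')[200:350,230:430],None,fx=4,fy=4,interpolation=cv2.INTER_CUBIC))
E
```

```text
clock 32.175
joints [ 0.426  0.391 -0.483  1.879  0.223  0.925 -0.333]
position [ 0.516 -0.083  0.157]
ee_rot [-1.566  0.135 -0.135]
force [-0.487 -0.072 -0.145]
width 0.006
[-100.     0.   156.6]
[[ 0.985 -0.     0.171]
 [-0.171  0.     0.985]
 [-0.    -1.     0.   ]]
```

View pics/w20.png

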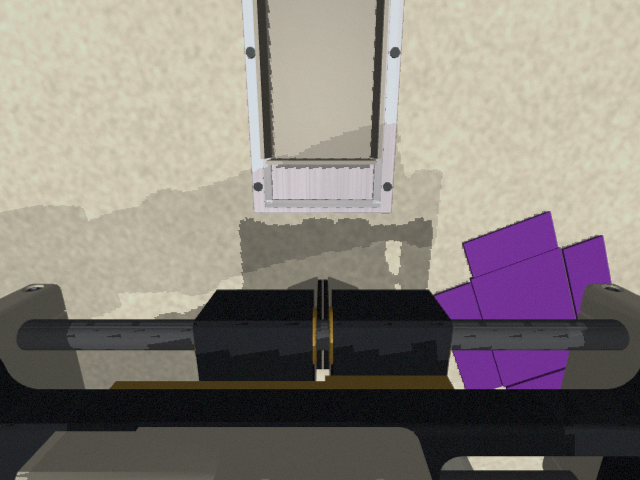

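View pics/s20.png

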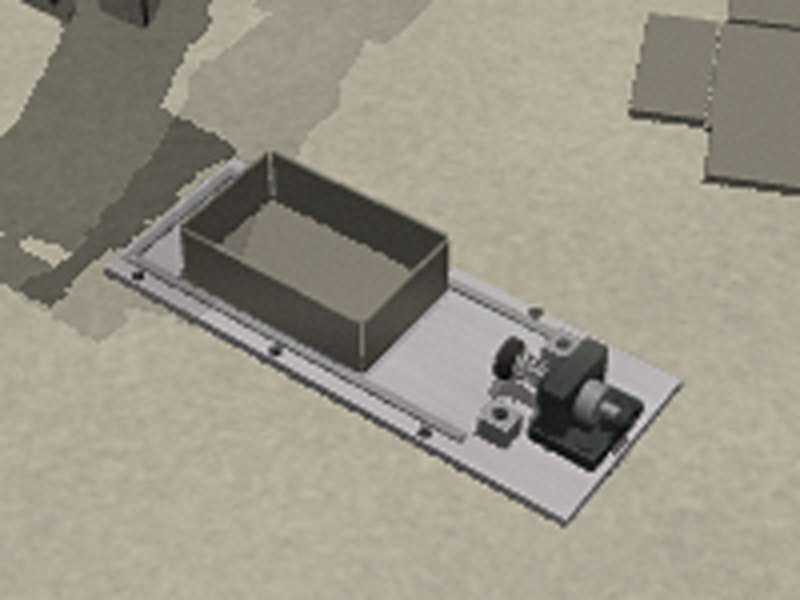

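All four walls stand upright. I'll go down behind the near wall and slide the tray.

Emit:
send_rows(
  steps=[
    [0, 0, 3, 1.5, 0],
    [0, 0, 7, 3.2, 0],
    [0, 0, 11, 3.2, 0],
    [0, 0, 13.2, 3.2, 0],
    [0, 0, 13.8, 3.2, 0],
    [0, 0, 13.8, 3.2, 0],
    [0, 0, 13.8, 4.0, 0],
    [0, 0, 13.8, 5.0, 0],
    [0, 0, 13.8, 6.0, 0],
    [0, 0, 13.8, 7.0, 0],
    [0, 0, 13.8, 8.0, 0],
    [0, 0, 13.8, 9.0, 0],
    [0, 0, 13.8, 10.0, 0],
    [0, 0, 13.8, 11.0, 0],
    [0, 0, 13.8, 11.5, 0],
    [0, 0, 13.8, 11.8, 0],
    [0, 0, 13.8, 11.8, 0],
  ],
)

```text
clock: 34.4
position: [0.5361, 0.0339, 0.0187]
ee_rot: [-1.566, 0.134, -0.134]
force: [-0.3, -0.2, 0.3]
width: 0.007
```

```bash
python3 - <<'E'
from h import *
s,im=look('w21')
cv2.imwrite('pics/s21.png',cv2.resize(imaging.get_image('scene')[200:350,230:430],None,fx=4,fy=4,interpolation=cv2.INTER_CUBIC))
E
```

```text
clock 34.4
joints [ 0.123  0.596 -0.394  1.965  0.364  0.649 -0.674]
position [0.536 0.034 0.019]
ee_rot [-1.566  0.134 -0.134]
force [-0.299 -0.249  0.288]
width 0.007
[18.4  0.  18.7]
```

View pics/s21.png

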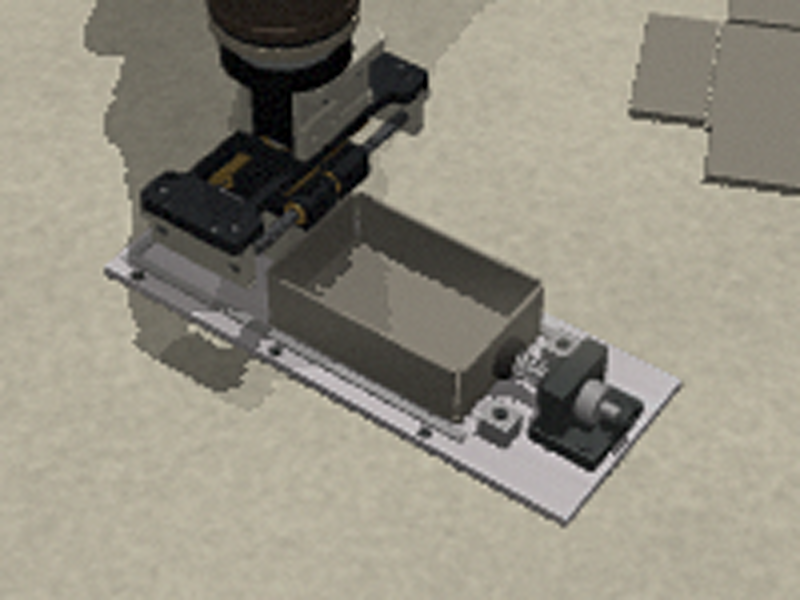

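The tray is just short of the pad. I'll advance in small steps and watch the force.

Emit:
send_rows(
  steps=[
    [0, 0, 0, 0.2, 0],
    [0, 0, 0, 0.4, 0],
    [0, 0, 0, 0.5, 0],
    [0, 0, 0, 0.5, 0],
  ],
)

```text
clock: 35.0
position: [0.5367, 0.0368, 0.0187]
ee_rot: [-1.569, 0.136, -0.135]
force: [-1.3, -5.4, 2.6]
width: 0.005
```

Emit:
send_rows(
  steps=[
    [0, 0, 0, 0.2, 0],
    [0, 0, 0, 0.4, 0],
    [0, 0, 0, 0.5, 0],
    [0, 0, 0, 0.5, 0],
  ],
)

```text
clock: 35.5
position: [0.5374, 0.0409, 0.0186]
ee_rot: [-1.57, 0.137, -0.135]
force: [-2.2, -7.6, 3.5]
width: 0.008
```

Emit:
send_rows(
  steps=[
    [0, 0, 0, 0.2, 0],
    [0, 0, 0, 0.3, 0],
    [0, 0, 0, 0.3, 0],
  ],
)

```text
clock: 35.88
position: [0.5378, 0.0433, 0.0186]
ee_rot: [-1.57, 0.137, -0.135]
force: [-1.0, -9.3, 4.7]
width: 0.006
```

Emit:
send_rows(
  steps=[
    [0, 0, 0, 0.1, 0],
    [0, 0, 0, 0.2, 0],
    [0, 0, 0, 0.2, 0],
  ],
)

```text
clock: 36.25
position: [0.5381, 0.0448, 0.0186]
ee_rot: [-1.571, 0.138, -0.135]
force: [-1.9, -11.4, 5.6]
width: 0.005
```

Emit:
send_rows(
  steps=[
    [0, 0, 0, 0.1, 0],
    [0, 0, 0, 0.2, 0],
    [0, 0, 0, 0.2, 0],
  ],
)

```text
clock: 36.62
position: [0.5383, 0.0459, 0.0186]
ee_rot: [-1.572, 0.138, -0.136]
force: [-2.5, -12.9, 7.0]
width: 0.004
```

```bash
python3 - <<'E'
from h import *
s,im=look('w22')
cv2.imwrite('pics/c22.png',cv2.resize(im[60:290,200:450],None,fx=2.5,fy=2.5,interpolation=cv2.INTER_CUBIC))
E
```

```text
clock 36.625
joints [ 0.093  0.6   -0.388  1.956  0.365  0.657 -0.701]
position [0.538 0.046 0.019]
ee_rot [-1.572  0.138 -0.136]
force [ -2.515 -12.88    7.022]
width 0.004
[30.6 -0.1 18.6]
```

View pics/w22.png

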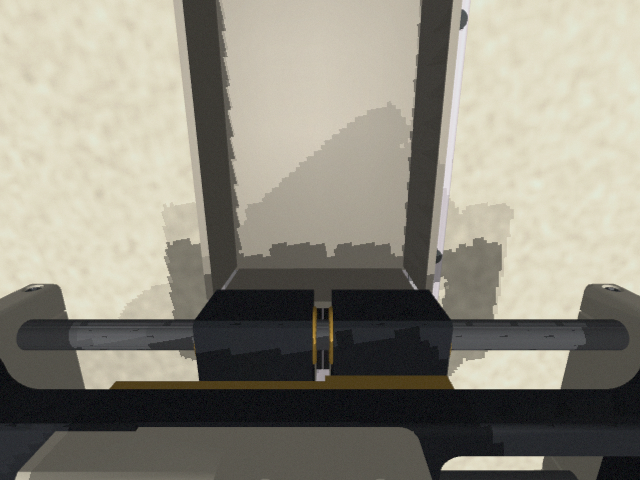

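Emit:
send_rows(
  steps=[
    [0, 0, -0.05, 0.1, 0],
    [0, 0, -0.05, 0.2, 0],
    [0, 0, -0.05, 0.2, 0],
  ],
)

```text
clock: 37.05
position: [0.5382, 0.0461, 0.0187]
ee_rot: [-1.574, 0.14, -0.136]
force: [-2.5, -17.3, 4.6]
width: 0.006
```

```bash
python3 - <<'E'
from h import *
s=st(); print(jig(s['position']).round(1))
a=cv2.resize(imaging.get_image('scene')[270:330,330:400],None,fx=8,fy=8,interpolation=cv2.INTER_CUBIC)
b=cv2.resize(imaging.get_image('side')[250:310,235:300],None,fx=8,fy=8,interpolation=cv2.INTER_CUBIC)
cv2.imwrite('pics/s23.png',a);cv2.imwrite('pics/d23.png',b)
E
```

```text
clock 37.05
joints [ 0.091  0.6   -0.387  1.955  0.366  0.66  -0.704]
position [0.538 0.046 0.019]
ee_rot [-1.574  0.14  -0.136]
force [ -2.473 -17.268   4.585]
width 0.006
[30.7  0.1 18.7]
```

View pics/s23.png

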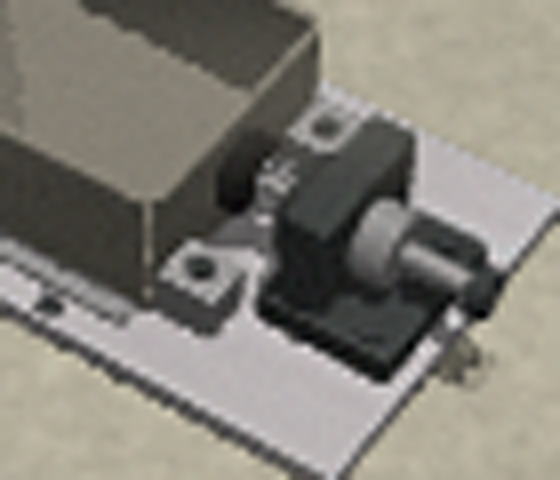

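View pics/d23.png

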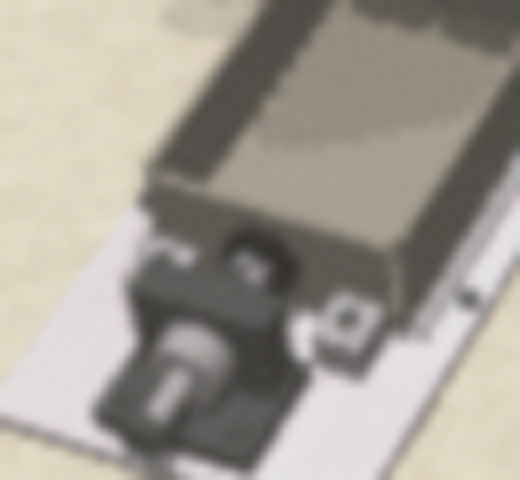

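Emit:
send_rows(
  steps=[
    [0, 0, 0, 0, 0],
    [0, 0, 0, 0, 0],
    [0, 0, 0, 0, 0],
    [0, 0, 0, 0, 0],
    [0, 0, 0, 0, 0],
    [0, 0, 0, 0, 0],
    [0, 0, 0, 0, 0],
    [0, 0, 0, 0, 0],
  ],
)

```text
clock: 38.15
position: [0.5382, 0.046, 0.0187]
ee_rot: [-1.574, 0.14, -0.136]
force: [-2.2, -17.6, 3.1]
width: 0.008
```

```bash
python3 - <<'E'
from h import *
s=st(); print(jig(s['position']).round(1))
a=imaging.get_image('scene'); b=imaging.get_image('side')
im=np.zeros((480,800,3),np.uint8); im[:,:420]=cv2.resize(a[220:340,250:355+0],(420,480),interpolation=cv2.INTER_CUBIC); 
im[:400,430:790]=cv2.resize(b[200:300,250:340],(360,400),interpolation=cv2.INTER_CUBIC)
cv2.imwrite('pics/f24.png',im); cv2.imwrite('pics/a24.png',a)
E
```

```text
clock 38.15
joints [ 0.091  0.6   -0.387  1.955  0.366  0.66  -0.704]
position [0.538 0.046 0.019]
ee_rot [-1.574  0.14  -0.136]
force [ -2.156 -17.59    3.1  ]
width 0.008
[30.7  0.  18.7]
```

View pics/f24.png

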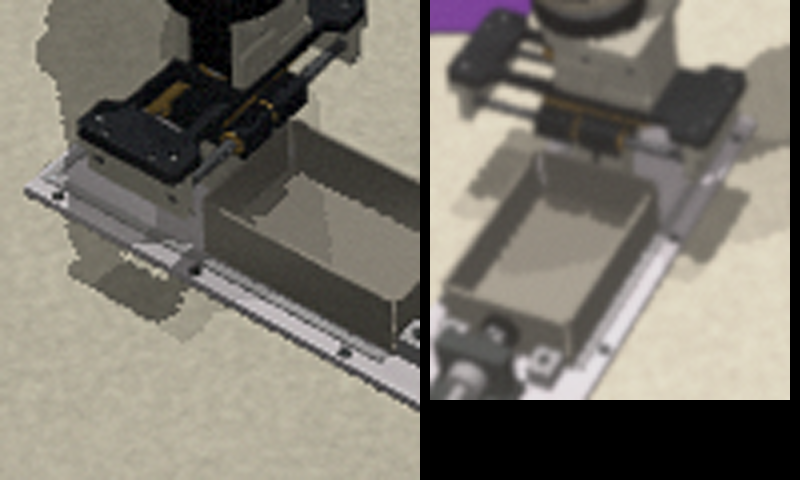

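View pics/a24.png

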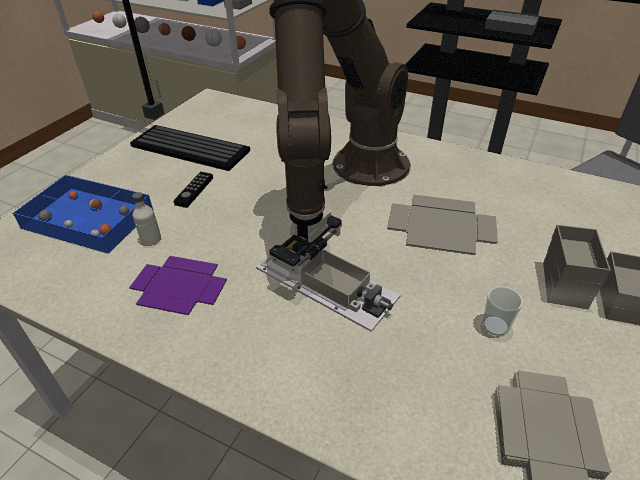

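The push is steady at 17.7 N with no creep, all four walls are upright, and the bystanders are untouched. I'm handing in now.

```bash
python3 - <<'E'
from h import *
print(arm.sign_off())
E
```

```text
the job is handed in; nothing more can be done
None
```

All four walls of the grey tray in the jig are upright, and the tray is pressed against the two stop blocks. I handed the job in at about 38 s, with the arm still holding the push.

**Final checks**
- **Seating on the stops:** the last 2 mm of commanded push moved the tray only about 0.1 mm while the force rose from 13 to 17.5 N. The finger stopped at 30.7 mm in the jig frame, against about 30.5 mm expected.
- **Holding push:** it stayed at about 17.6 N for a second with no creep. I estimate that leaves roughly 7 N on the stops after the spring and friction; I could not measure that directly.
- **Bystanders:** the last scene picture shows the glue bottle, tumbler and remote where they started.

**What did not go cleanly**
- **Right wall:** the force reading reached about 41 N upward for a moment when the wall edge jammed on the finger. It then folded normally. I read the force only at the end of each move, so the peak could have been higher.
- **Near wall:** the first attempts slid the tray forward instead of folding the wall. They moved it about 33 mm in all, still short of the plunger. A first pinch jammed, and one press on the tray floor reached 21 N before I eased it. The wall folded with rising strokes and a final pinch, and all four walls were upright before the tray touched the plunger.

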